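# Tighten the closer nut of a tilted collet fixture

### The arm

A 7-joint arm with a two-finger parallel gripper is mounted at the origin on a cart in front of the work surface, level with it; the furniture and walls round the work are solid. World frame = base frame: x ahead of the robot, y to its left, z up, the work surface at z = 0. Lengths are in m, angles in rad, forces in N, time in s.
With the tool pointing down it reaches from about 0.425 to 1.025 m from the base axis. Payload 9.4 kg.
Tool frame: the origin (TCP) lies midway between the tips of the shut fingers; the grasp point (between the pads) lies 19 mm behind it; x points along the fingers, y is the direction in which the jaws open and shut, and the axes are right-handed (so a half turn about x gives the same grasp; the last joint's range is limited). The gripper opens to 85 mm and grips with 20 to 120 N. Pads are 22 mm wide; open, the fingers measure 114 mm over their backs; the gripper's body (76 mm by 85 mm) begins 54 mm behind the grasp point. The pads swing forward as they close: fully open they stand 13 mm farther back than shut.
Start: joints at [-1.402, 0.599, -0.003, 1.599, 0.002, 0.943, -0.08], TCP at [0.176, 0.703, 0.231] pointing down, gripper open.
Joint ranges: [-2.57, 2.57], [-0.35, 1.97], [-1.29, 1.29], [0.11, 2.56], [-1.05, 4.19], [0.11, 1.86], [-2.63, 2.63]. Speed limits (rad/s): [2.22, 2.22, 3.01, 3.01, 3.14, 3.14, 3.14].

### API

Orientations are given as a 3x3 rotation matrix whose columns are the frame's x, y, z axes.
In Python, from cell import bot gives the robot as it stands. The module is installed in compiled form; this text tells all that it offers.
- The arm moves only by the tool servo_tool, never from a script. Its argument "targets" is one flat list of numbers, 6 for each row, row after row: the shift along the world's x, y, z in units of 0.1 m (1.0 is 0.1 m), then the turn, a rotation vector about the world's x, y, z in units of 180 degrees (1.0 is 180 degrees). In form: [tx, ty, tz, ax, ay, az, tx, ty, tz, ax, ay, az, ...]. A call has 1 to 8 rows; each row shifts and turns the pose as measured when the row begins; what a row does not reach is not made up. A row lasts 1/10 s, in which the tool goes at most 50 mm and 8.59 degrees, less where a joint would pass 70% of its speed; a pose out of reach is approached as far as the arm can. A call with a number of a shift or a turn outside -1 to 1 is refused whole. A call with a gripper value outside its range is refused whole. "grip" is the gripper's target within -1 to 1 (shut at 1, half-way at 0, fully open at -1), set as the call begins (left out, the last holds). The fingers move at their own pace and stop on an object; "squeeze" is the grip in N (left out, the last holds). Time passes only in rows, so rows that do not move let the fingers close. It gives the time, the measured TCP pose, the force and the opening at its end, in the units of the state.
- bot.get_state(): the state, without advancing time (a new reading comes with each control period).
- bot.get_image(name): name is "scene" or "top" or "wrist"; returns a dict with "pixels" (480x640x3 uint8, red, green, blue), "intrinsics" (3x3 intrinsics, pixels), "extrinsics" (4x4, takes a point from world to camera coordinates). Camera axes: x right, y up, looking along -z (the intrinsics and any distortion apply to the point x, -y, -z); pixel columns grow to the right and rows downward; lengths in m; the calibration is good to about 2 mm. A picture is of the moment at which its call begins. There is no depth.
- bot.finish_job(): hands the job in, once; it reports no verdict.
Trained networks look in a picture, given as the dict that the camera call returned (one of the last four; its "shot" number tells which), for a name from the list of things; names that differ only in an ending like _2 or _b are one class to them, and where a whole thing is asked for, a point or a joint stands for the part that bears it (a point fixed in the world has none). Each returns a list of dicts, best first, with "p" (0 to 1); they miss things now and then, are a little off and sometimes report something else, mostly with a low value. They report only what shows in the picture. A call takes as long as a camera call.
- bot.spot_in(name, picture): "box" ([left, top, width, height] in pixels, round what is visible of it).
- bot.outline_of(name, picture): "pixels" (480x640 bool, what is visible of it) and "box" ([left, top, width, height] in pixels, round what is visible of it).
- bot.spot_point(name, picture): "uv" ([column, row] in pixels: a listed point, or the origin of a listed thing).
The state is a dict: "clock": time; "q": joint angles; "joint_velocities": joint speeds; "effort": joint torques, N m; "position": TCP position; "tool_rot": TCP orientation; "force": force on the tool from outside, world axes, zero at the start; "torque": the same for the moment, N m; "width": finger opening in m.
Only numpy, scipy, OpenCV 4.12 (cv2) and the standard library are available. Lean on these libraries where they do the work, as an engineer would, in place of code of your own. Each camera call takes 0.05 s, during which the arm holds its last target.

### The job

Close the collet in the tilted fixture: turn its hex nut clockwise with the fingers until the nut's pointer is at the black line on the rim, and no further by hand; then pull it the rest of the way, until the pointer is against the stop pin, with the wide-jawed open-ended spanner. Finally lay that spanner flat on the worktop again, clear of the fixture, and leave the other things where they stand.

Things in the scene. Friction and masses are not known exactly. Their poses are not given: they have to be found in the camera images.
- fixture: Grey collet fixture bolted to the worktop (it cannot move). Foot 92 x 84 x 12 mm (x -56 to 36 mm), about 155 mm high in all. Origin on the worktop under the pedestal, z up; the nut leans out over its -x side, which faces left (world +y) and up to 30 degrees round towards the robot.
- spindle_head: The fixture's fixed spindle: grey barrel, steel rim 70 mm across in front, leaning 35 degrees from vertical to the fixture's -x side. Origin on the axis at the rim's front face, 125 mm above the worktop; z outward along the axis (up, to the robot's left and somewhat towards it), y level, roughly away from the robot, x up the slope of the rim. Its distances and angles (from x towards y) are used for the nut below.
- closer_nut (a joint): Turn of the captive steel hex nut, rad, growing clockwise seen from its free end (about -z of spindle_head). Starts at 0 to 0.35; 1.15 = pointer at the black line, 1.85 = hard stop, pointer on the pin. Stays where left, takes about 0.25 N m, no axial travel. At value q the outward normals of its flats lie at 30, 90, 150, 210, 270, 330 degrees minus q, its pointer at 240 minus q.
- nut_face (a point): Centre of the nut's front face, on the axis, 33 mm in front of the rim; z outward, turns with the nut. Nut, in mm in front of the rim: round collar 49 mm in diameter from 0 to 6.5, hexagon 36 mm across flats (42 over corners) from 6.5 to 33; a brass collet shows 4 mm more. Dark pointer at the collar, 6 mm wide, reaching 33.5 mm from the axis, up to 6 mm high.
- black_line (a point): Black line on the rim, 8 x 3 mm, pointing at the axis, 30 mm from it at 174 degrees of spindle_head (its low side).
- stop_pin (a point): Foot of the dark steel stop pin on the rim, 6 mm in diameter, 7 mm high, 30 mm from the axis at 122.5 degrees of spindle_head.
- nut_spanner: Wide-jawed spanner, 180 mm long, about 0.22 kg, lying flat. Black rubber grip, x -55 to 45 mm, 20 wide, 18 thick, grey bands; steel neck 16 wide, 10 thick; steel fork 61 wide, 12 thick. Origin at the grip's mid width and thickness (9 mm above the worktop when lying), x towards the open jaw, z up.
- jaw (a point): Middle of the spanner's jaw, where the nut's axis passes when the nut is seated: 100 mm from the spanner's origin along its x, same axes. The jaw is 38.5 mm wide, sides parallel to x; its bottom lies 22 mm behind this point, its lips open out slightly from 12 mm ahead and end 24 mm ahead.
- loupe: Bystander: black eye loupe, 39 mm in diameter, 33 mm high, standing. Origin under its middle.
- collet: Bystander: loose grey collet, 26 mm in diameter, 37 mm high, standing. Origin under its middle.
- thin_spanner: Bystander: thin double-ended steel spanner, 189 x 39 x 6 mm, lying near the front edge to the right; its jaws are far too small for the nut. Origin under its middle.

How it is judged:
On the way, in this order (a step that is already met when the one before it is completed fails the run):
1. the nut is turned by the fingers to the black line (joint above 1.0) (value of joint closer_nut between 1 and 1.4 rad), for 0.2 s.
2. the spanner pulls the nut home against its stop (joint above 1.77, spanner bearing on the nut) (value of joint closer_nut above 1.77 rad and contact force between nut_spanner and spindle_head above 0.5 N), for 0.04 s.
At the end, for the whole second after the job is handed in: The nut is against its stop (joint above 1.77 rad of 1.85); the spanner lies flat (within 0.1 rad, its origin 4 to 14 mm above the worktop) and at rest on the worktop, not touching the fixture (value of joint closer_nut above 1.77 rad and height (world z) of nut_spanner between 0.004 and 0.014 m and angle between the z axis of nut_spanner and the z axis of fixture, either way round below 0.1 rad and contact force between nut_spanner and fixture below 0.05 N and linear speed of nut_spanner below 0.02 m/s).
It fails at once if the spanner bears on the nut before it has been turned to the line by hand (over 2 N below 1.0 rad) (value of joint closer_nut below 1 rad and contact force between nut_spanner and spindle_head above 2 N).
It fails at once if the fingers push the nut well past the line (over 2 N above 1.4 rad) (value of joint closer_nut above 1.4 rad and contact force between the fingers and spindle_head above 2 N).
It fails at once if a bystander is shifted by more than 30 mm (distance of any of loupe, collet, thin_spanner from where it was at the start of the episode above 0.03 m).
It also fails if it takes over 72 s, if anything falls off the work surface, if the arm or the gripper's body presses on something with over 40 N, if the wrist force passes 120 N, or if a joint passes its speed limit or range.

## Working session

There is one attempt and no reset: what is moved stays moved. The work goes in short steps, Python scripts to look and compute and a tool call to move; the robot and the scene stay as the last step left them, time stands still between calls to the robot, and variables do not carry over. Pictures are saved under pics/ and viewed, and the job is handed in when it is done.

Besides the shell and the picture viewer there is one more tool, called after ">>>" as name(argument=value, ...), one argument or row to a line, values as JSON. servo_tool: Moves the arm, as the interface text tells. Shifts and turns lie within -1 to 1; 1 stands for 0.1 m of shift or 180 degrees of turn. Its arguments: {"type":"object","properties":{"targets":{"type":"array","items":{"type":"number"}},"grip":{"type":"number"},"squeeze":{"type":"number"}},"required":["targets"]}

```bash
mkdir -p pics
cat > h.py <<'E'
import numpy as np, cv2
from cell import bot
def proj(im,P):
    K=np.array(im["intrinsics"]);E=np.array(im["extrinsics"])
    p=E[:3,:3]@np.asarray(P,float)+E[:3,3]
    c=np.array([p[0],-p[1],-p[2]]);u=K@c
    return u[:2]/u[2]
def ray(im,uv):
    K=np.array(im["intrinsics"]);E=np.array(im["extrinsics"])
    d=np.linalg.inv(K)@np.array([uv[0],uv[1],1.]);d=np.array([d[0],-d[1],-d[2]])
    R=E[:3,:3];o=-R.T@E[:3,3];d=R.T@d
    return o,d/np.linalg.norm(d)
def onz(im,uv,z):
    o,d=ray(im,uv);return o+d*(z-o[2])/d[2]
def tri(rs):
    A=np.zeros((3,3));b=np.zeros(3)
    for o,d in rs:
        M=np.eye(3)-np.outer(d,d);A+=M;b+=M@o
    X=np.linalg.solve(A,b)
    return X,[np.linalg.norm((np.eye(3)-np.outer(d,d))@(X-o)) for o,d in rs]
def save(im,n):
    cv2.imwrite("pics/"+n+".png",cv2.cvtColor(im["pixels"],cv2.COLOR_RGB2BGR))
E
python3 - <<'E'
from h import *
np.set_printoptions(precision=4,suppress=True)
s=bot.get_state();print(s)
names=["fixture","spindle_head","nut_face","black_line","stop_pin","nut_spanner","jaw","loupe","collet","thin_spanner"]
R={n:[] for n in names}
for c in ["scene","top","wrist"]:
    im=bot.get_image(c);save(im,c+"0")
    o,_=ray(im,(320,240));print(c,o,np.array(im["intrinsics"]).tolist())
    for n in names:
        r=bot.spot_point(n,im)
        if r:
            print(c,n,[(np.round(x["uv"],1).tolist(),round(x["p"],2)) for x in r[:2]])
            if r[0]["p"]>.4:R[n].append(ray(im,r[0]["uv"]))
            if n in("loupe","collet","thin_spanner","fixture"):print("   z0",onz(im,r[0]["uv"],0))
            if n in("jaw","nut_spanner"):print("   z9",onz(im,r[0]["uv"],.009))
for n in names:
    if len(R[n])>1:print(n,*tri(R[n]))
E
```

```text
{'clock': 0.0, 'q': array([-1.4017,  0.6002, -0.0025,  1.6002,  0.0018,  0.9429, -0.0798]), 'joint_velocities': array([ 0.0019, -0.0005, -0.    ,  0.0013, -0.0011,  0.0003,  0.001 ]), 'effort': array([ -0.    , -77.6453,   1.5651, -25.8014,   0.0123,   0.0089,
        -0.    ]), 'position': array([0.1763, 0.7027, 0.2304]), 'tool_rot': array([[-0.0003,  0.2433,  0.97  ],
       [-0.0016,  0.97  , -0.2433],
       [-1.    , -0.0016,  0.0002]]), 'force': array([ 0.3016, -0.6271,  0.3207]), 'torque': array([ 0.0595,  0.0405, -0.0288]), 'width': 0.08531706717542828}
scene [0.021  0.4813 0.7084] [[449.3436712226011, 0.0, 328.79709966361344], [0.0, 449.3436712226011, 239.32053239264084], [0.0, 0.0, 1.0]]
scene fixture [([337.0, 269.3], 0.65)]
   z0 [ 0.5108  0.0251 -0.    ]
scene spindle_head [([313.3, 236.6], 0.64)]
scene nut_face [([324.4, 230.1], 0.95)]
scene black_line [([317.4, 253.1], 0.9)]
scene stop_pin [([313.9, 237.3], 0.61)]
scene nut_spanner [([221.1, 323.7], 0.83)]
   z9 [0.5354 0.2941 0.009 ]
scene jaw [([196.0, 294.6], 0.73), ([311.1, 241.4], 0.56)]
   z9 [0.6294 0.2966 0.009
[... 1427 characters left out ...]
.0914 0.1046] [np.float64(0.003575120911804223), np.float64(0.0035751209118041584)]
stop_pin [0.5249 0.0757 0.1128] [np.float64(0.0016657334130129188), np.float64(0.0016657334130130439)]
nut_spanner [ 0.5475  0.2892 -0.0079] [np.float64(0.0005093322923872126), np.float64(0.000509332292387267)]
jaw [0.6363 0.2946 0.001 ] [np.float64(6.280988401745528e-05), np.float64(6.280988401734505e-05)]
loupe [0.402  0.0911 0.0104] [np.float64(0.00019382281277613105), np.float64(0.000193822812776146)]
collet [0.3825 0.0081 0.0068] [np.float64(0.002702457252760402), np.float64(0.002702457252760572)]
thin_spanner [ 0.3871 -0.1869 -0.0005] [np.float64(0.002032997564423403), np.float64(0.0020329975644234003)]
```

View pics/scene0.png

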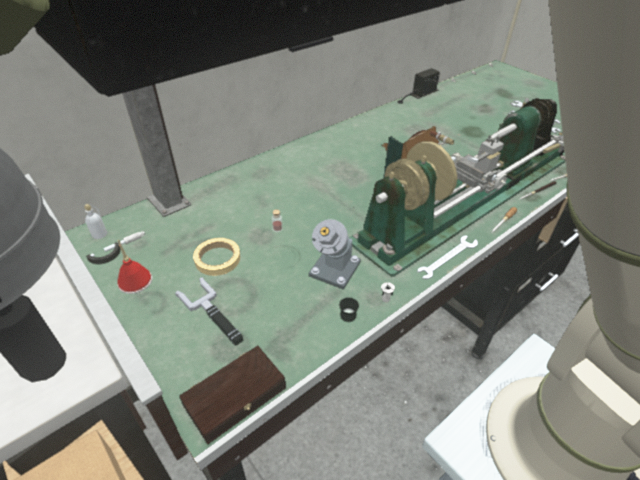

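View pics/top0.png

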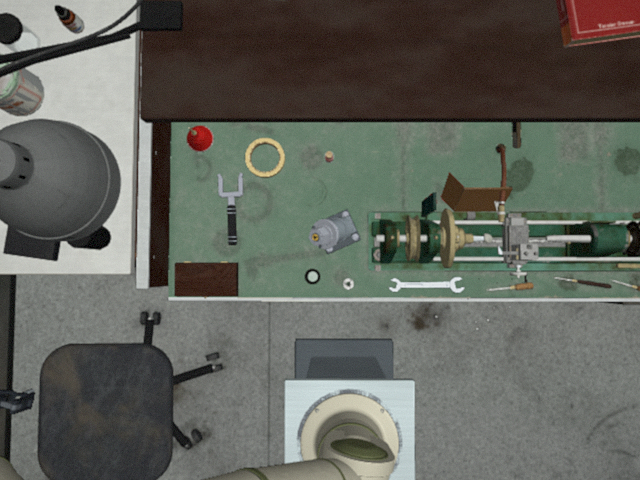

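View pics/wrist0.png

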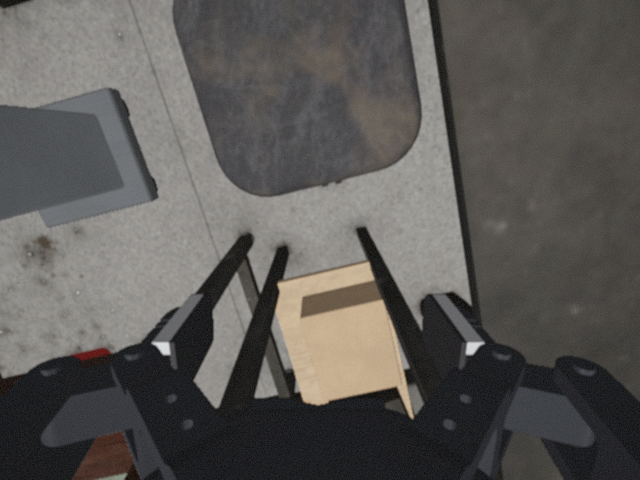

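Run:
```python
from h import *
np.set_printoptions(precision=3,suppress=True)
t=bot.get_image("top");s=bot.get_image("scene")
def T(a,b,n):
    X,r=tri([ray(t,a),ray(s,b)]);print(n,X,r)
T((141,121),(105,93),"shelf corner bottom")
T((141,121),(40,10),"shelf corner top?")
T((120,190),(52,240),"lamp right edge")
T((90,240),(25,375),"lamp black bottom")
T((60,190),(-20,230),"lamp mid")
T((185,5),(40,15),"x")
for z in(.2,.3,.4,.5,.6):print(z,proj(s,onz(t,(141,121),z)),onz(t,(141,121),z),"lamp",proj(s,onz(t,(120,190),z)),onz(t,(120,190),z))
print("post base",onz(s,(170,205),0),proj(t,onz(s,(170,205),0)))
for d in(0,.1,.2,.3,.4): print(proj(t,onz(s,(170,205),0)+[0,0,d]))
# fixture foot outline etc
for c,im in(("t",t),("s",s)):
    x0,y0=(290,190) if c=="t" else (290,200)
    cr=im["pixels"][y0:y0+100,x0:x0+90]
    cv2.imwrite(f"pics/crop_{c}.png",cv2.resize(cr[:,:,::-1],None,fx=6,fy=6,interpolation=cv2.INTER_CUBIC))
```

```text
shelf corner bottom [0.672 0.356 0.44 ] [np.float64(0.0260703833737803), np.float64(0.0260703833737802)]
shelf corner top? [0.663 0.361 0.537] [np.float64(0.011917486900629605), np.float64(0.011917486900629631)]
lamp right edge [0.582 0.471 0.295] [np.float64(0.003312668853078028), np.float64(0.0033126688530780036)]
lamp black bottom [0.486 0.571 0.191] [np.float64(0.002057176502897776), np.float64(0.0020571765028976736)]
lamp mid [0.568 0.544 0.364] [np.float64(0.012319436647993655), np.float64(0.012319436647993726)]
x [0.89  0.318 0.468] [np.float64(0.01975425268652362), np.float64(0.019754252686523525)]
0.2 [ 54.641 226.441] [0.745 0.459 0.2  ] lamp [ 55.534 292.664] [0.594 0.502 0.2  ]
0.3 [ 56.778 177.248] [0.72  0.427 0.3  ] lamp [ 58.029 236.297] [0.58  0.466 0.3  ]
0.4 [ 59.371 117.578] [0.694 0.394 0.4  ] lamp [ 61.067 167.666] [0.566 0.43  0.4  ]
0.5 [62.581 43.684] [0.669 0.361 0.5  ] lamp [64.847 82.281] [0.552 0.394 0.5  ]
0.6 [ 66.66  -50.209] [0.643 0.329 0.6  ] lamp [ 69.678 -26.847] [0.538 0.358 0.6  ]
post base [0.939 0.206 0.   ] [267.166  65.554]
[267.166  65.554]
[262.569  51.013]
[257.273  34.259]
[251.104  14.744]
[243.827  -8.276]
```

View pics/crop_t.png

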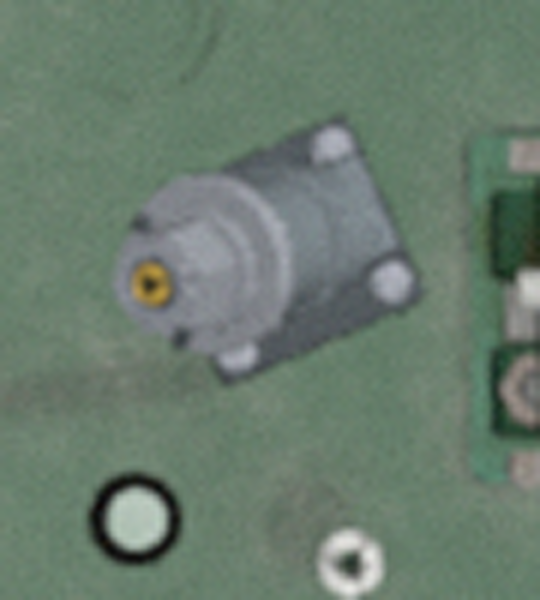

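View pics/crop_s.png

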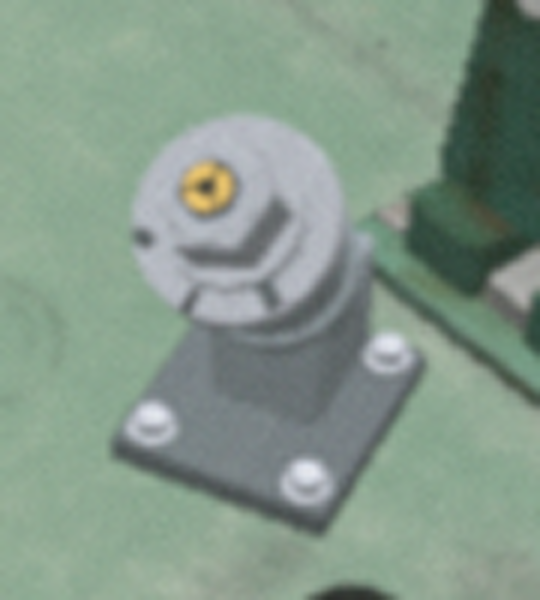

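```bash
cat > fit.py <<'E'
from h import *
from scipy.optimize import least_squares
c,s_=np.cos(np.radians(35)),np.sin(np.radians(35))
def frames(p):
    x,y,a=p
    ex=np.array([np.sin(a),-np.cos(a),0]);ey=np.array([np.cos(a),np.sin(a),0]);ez=np.array([0,0,1.])
    F=np.stack([ex,ey,ez],1)
    # spindle: z leaning to -x ; x up slope ; y level
    S=F@np.array([[c,0,-s_],[0,1,0],[s_,0,c]])
    return F,S,np.array([x,y,0])
# offset of spindle origin along fixture x is p[3]
def fp(p,l):F,S,o=frames(p[:3]);return o+F@np.array(l)
def sp(p,l):F,S,o=frames(p[:3]);return o+F@np.array([p[3],0,.125])+S@np.array(l)
def pol(r,d,z):d=np.radians(d);return [r*np.cos(d),r*np.sin(d),z]
E
cat > f1.py <<'E'
from fit import *
np.set_printoptions(precision=4,suppress=True)
t=bot.get_image("top");s=bot.get_image("scene")
tc=lambda X,Y:np.array([(X+.5)/6-.5+290,(Y+.5)/6-.5+190]);sc=lambda X,Y:np.array([(X+.5)/6-.5+290,(Y+.5)/6-.5+200])
D=[(t,fp,(.036,.042,.012),tc(345,115)),(t,fp,(.036,-.042,.012),tc(424,300)),(t,fp,(-.056,-.042,.012),tc(230,385)),
(s,fp,(-.056,.042,.012),sc(115,440)),(s,fp,(-.056,-.042,.012),sc(320,525)),(s,fp,(.036,-.042,.012),sc(425,355)),
(t,sp,(0,0,.037),tc(152,284)),(s,sp,(0,0,.037),sc(208,187)),
(t,sp,pol(.03,122.5,.0035),tc(142,222)),(s,sp,pol(.03,122.5,.0035),sc(145,238)),(s,sp,pol(.03,174,0),sc(190,300))]
f=lambda p:np.concatenate([proj(im,g(p,l))-uv for im,g,l,uv in D])
r=least_squares(f,[.515,.023,.35,-.04],loss="soft_l1")
print(r.x,np.degrees(r.x[2]));print(f(r.x).reshape(-1,2))
p=r.x;np.save("p.npy",p);F,S,o=frames(p[:3]);print("S",S,"orig",sp(p,(0,0,0)),"face",sp(p,(0,0,.033)))
# pointer angle
for im,uv in((t,tc(180,338)),(s,sc(268,292))):
    a=np.arange(180,260,1.);e=[np.linalg.norm(proj(im,sp(p,pol(.031,x,.004)))-uv) for x in a];print("pointer",a[np.argmin(e)],min(e))
E
python3 f1.py
```

```text
[ 0.5188  0.0204  0.415  -0.0435] 23.778440293945692
[[-0.1151 -0.037 ]
 [ 0.5029  0.0742]
 [-1.2245  0.9413]
 [-1.7354 -0.1986]
 [ 0.2766 -0.5241]
 [ 0.4308 -0.5389]
 [ 0.0081  0.3689]
 [-0.2268 -0.1748]
 [ 0.1001  0.491 ]
 [-0.3471 -0.3775]
 [ 0.1805 -0.0685]]
S [[ 0.3303  0.9151 -0.2313]
 [-0.7496  0.4032  0.5249]
 [ 0.5736  0.      0.8192]] orig [0.5013 0.0602 0.125 ] face [0.4937 0.0775 0.152 ]
pointer 223.0 0.7674567824608177
pointer 227.0 1.0857333509966756
```

```bash
cat > go.py <<'E'
from fit import *
from scipy.spatial.transform import Rotation as Ro
np.set_printoptions(precision=4,suppress=True)
def u(S,d):d=np.radians(d);return S[:,0]*np.cos(d)+S[:,1]*np.sin(d)
def err(pos,R):
    s=bot.get_state()
    rv=Ro.from_matrix(R@np.array(s["tool_rot"]).T).as_rotvec()
    dp=np.array(pos)-s["position"]
    print("clock %.2f"%s["clock"],"dp/0.1m",dp*10,"|mm| %.1f"%(np.linalg.norm(dp)*1e3),"rot/pi",rv/np.pi,"deg %.2f"%np.degrees(np.linalg.norm(rv)),"w %.4f"%s["width"],"F",s["force"],"q",s["q"])
def toolR(S,yd): # jaw direction angle yd in spindle coords
    return np.stack([-S[:,2],u(S,yd),u(S,yd-90)],1)
p=np.load("p.npy");F,S,o=frames(p[:3])
E
python3 -c "
from go import *
err(sp(p,(0,0,.133)),toolR(S,135))"
```

```text
clock 1.85 dp/0.1m [ 2.941  -5.7319  0.0265] |mm| 644.2 rot/pi [-0.1728 -0.0894 -0.0384] deg 35.70 w 0.0853 F [-0.9936 -0.3024  0.3277] q [-1.4017  0.5993 -0.0025  1.5994  0.0018  0.9429 -0.0798]
```

>>> servo_tool(
  targets=[0.18,-0.38,0.08,0,0,0,0.18,-0.38,0.08,0,0,0,0.18,-0.38,0.08,0,0,0,0.18,-0.38,0.08,0,0,0,0.18,-0.38,0.05,0,0,0,0.18,-0.38,0,-0.02,-0.01,-0.005,0.18,-0.38,0,-0.03,-0.015,-0.005,0.18,-0.38,0,-0.03,-0.015,-0.005],
  grip=-1,
)

```text
clock: 2.65
position: [0.3221, 0.3898, 0.2702]
tool_rot: [[0.121, 0.302, 0.946], [-0.253, 0.931, -0.265], [-0.96, -0.207, 0.189]]
force: [0.3, 0.6, -0.1]
width: 0.0853
```

```bash
python3 -c "
from go import *
err(sp(p,(0,0,.133)),toolR(S,135))"
```

```text
clock 2.65 dp/0.1m [ 1.484  -2.5979 -0.3626] |mm| 301.4 rot/pi [-0.0918 -0.0493 -0.023 ] deg 19.21 w 0.0853 F [ 0.255   0.6101 -0.131 ] q [-1.2216  0.3604  0.1174  1.9786  0.2171  0.9929  0.0334]
```

>>> servo_tool(
  targets=[0.2,-0.34,-0.04,-0.015,-0.008,-0.004,0.2,-0.34,-0.04,-0.015,-0.008,-0.004,0.2,-0.34,-0.04,-0.015,-0.008,-0.004,0.2,-0.34,-0.04,-0.015,-0.008,-0.004,0.2,-0.34,-0.04,-0.015,-0.008,-0.004,0.2,-0.34,-0.04,-0.015,-0.008,-0.004,0.2,-0.34,-0.04,-0.015,-0.008,-0.004],
)

```text
clock: 3.35
position: [0.4668, 0.1449, 0.2443]
tool_rot: [[0.249, 0.438, 0.864], [-0.568, 0.789, -0.236], [-0.785, -0.432, 0.445]]
force: [-0.1, 0.2, -0.1]
width: 0.0854
```

```bash
python3 -c "
from go import *
err(sp(p,(0,0,.133)),toolR(S,135))
im=bot.get_image('wrist');save(im,'w1')"
```

```text
clock 3.35 dp/0.1m [ 0.0372 -0.1484 -0.1032] |mm| 18.5 rot/pi [0.0156 0.0101 0.0045] deg 3.44 w 0.0854 F [-0.1221  0.1709 -0.0899] q [-1.0777  0.4446  0.3577  2.1649  0.6292  0.8966 -0.0357]
```

View pics/w1.png

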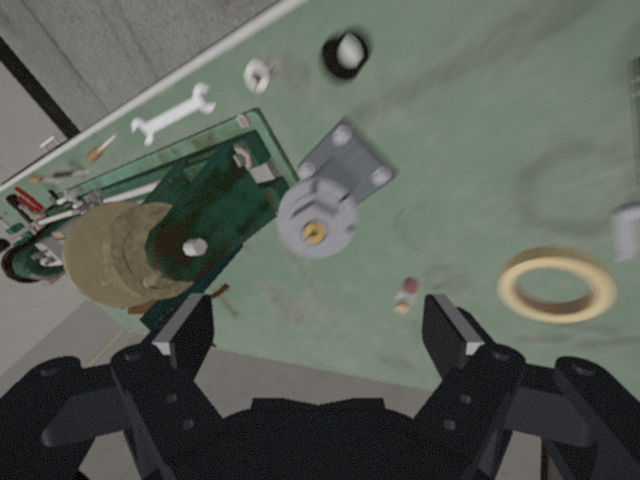

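>>> servo_tool(
  targets=[0.02,-0.08,-0.05,0.008,0.005,0.002,0.02,-0.08,-0.05,0.008,0.005,0.002,0,0,0,0,0,0,0,0,0,0,0,0],
)

```text
clock: 3.8
position: [0.4726, 0.122, 0.2335]
tool_rot: [[0.227, 0.421, 0.878], [-0.531, 0.809, -0.251], [-0.816, -0.41, 0.407]]
force: [0.3, -0.7, 0.4]
width: 0.0854
```

```bash
python3 -c "
from go import *
err(sp(p,(0,0,.133)),toolR(S,135))
im=bot.get_image('wrist');save(im,'w2')
import pickle;pickle.dump(im,open('w2.pkl','wb'))
for d,r,z,n in((0,0,.037,'col'),(122.5,.03,.007,'pintop'),(174,.03,0,'line'),(225,.0335,.003,'ptr')):print(n,proj(im,sp(p,pol(r,d,z))))
v=proj(im,sp(p,(0,0,.03)));print(v)
x0,y0=int(v[0])-60,int(v[1])-60
print(x0,y0)
cv2.imwrite('pics/w2c.png',cv2.resize(im['pixels'][y0:y0+110,x0:x0+120,::-1],None,fx=5,fy=5,interpolation=cv2.INTER_CUBIC))
"
```

```text
clock 3.80 dp/0.1m [-0.0209  0.0798  0.004 ] |mm| 8.3 rot/pi [0.0017 0.0002 0.0029] deg 0.62 w 0.0854 F [ 0.262  -0.719   0.4249] q [-1.0087  0.4331  0.3532  2.1893  0.6251  0.827   0.0233]
col [327.2102 237.5768]
pintop [364.1796 234.899 ]
line [356.3567 201.0452]
ptr [326.4008 182.7941]
[327.025  234.8824]
267 174
```

View pics/w2c.png

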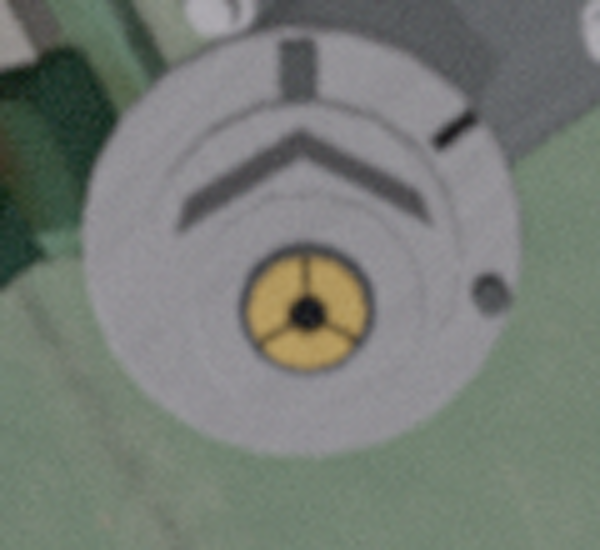

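```bash
cat > f2.py <<'E'
exec(open('f1.py').read().split("f=lambda")[0])
import pickle
w=pickle.load(open('w2.pkl','rb'))
wc=lambda X,Y:np.array([(X+.5)/5-.5+267,(Y+.5)/5-.5+174])
W=[(w,sp,(0,0,.037),wc(308,313)),(w,sp,(0,0,0),wc(301,243)),(w,sp,pol(.03,122.5,.0035),wc(491,293)),(w,sp,pol(.03,174,0),wc(456,130))]
f=lambda p:np.concatenate([proj(im,g(p,l))-uv for im,g,l,uv in D]+[1.0*(proj(im,g(p,l))-uv) for im,g,l,uv in W])
r=least_squares(f,np.load("p.npy"),loss="soft_l1")
p=r.x;print(p,np.degrees(p[2]));print(f(p).reshape(-1,2)[6:])
print("shift of face",sp(p,(0,0,.033)),sp(np.load("p.npy"),(0,0,.033)))
np.save("p.npy",p)
a=np.arange(200,260,.5)
for l,r0,z,uv in(("ptr end",.0335,.005,wc(298,42)),("corner",.0208,.033,wc(302,156)),("cornerbase",.0208,.0065,wc(302,130))):
    e=[np.linalg.norm(proj(w,sp(p,pol(r0,x,z)))-uv) for x in a];print(l,a[np.argmin(e)],min(e))
E
python3 f2.py
```

```text
[ 0.5184  0.0202  0.4147 -0.0451] 23.76162800298498
[[-0.5523  0.8442]
 [-0.3816  0.4064]
 [-0.4414  0.952 ]
 [-0.5074  0.1883]
 [ 0.0274  0.5174]
 [-0.1199 -0.0051]
 [ 0.2817  1.3419]
 [-0.2375  0.288 ]
 [-0.5404  0.0559]]
shift of face [0.4926 0.0788 0.152 ] [0.4937 0.0775 0.152 ]
ptr end 226.5 0.39786406254847456
corner 227.0 0.48577094703668267
cornerbase 225.5 0.8424763702280784
```

```bash
python3 -c "
from go import *
err(sp(p,(0,0,.06)),toolR(S,136.3));err(sp(p,(0,0,.005)),toolR(S,136.3))"
```

```text
clock 3.95 dp/0.1m [ 0.1382 -0.2954 -0.5932] |mm| 67.7 rot/pi [0.0001 0.0039 0.0084] deg 1.66 w 0.0854 F [-0.0994  0.7362  0.4186] q [-1.0097  0.4333  0.3533  2.1893  0.6252  0.8268  0.0236]
clock 3.95 dp/0.1m [ 0.2653 -0.5841 -1.0437] |mm| 122.5 rot/pi [0.0001 0.0039 0.0084] deg 1.66 w 0.0854 F [-0.0994  0.7362  0.4186] q [-1.0097  0.4333  0.3533  2.1893  0.6252  0.8268  0.0236]
```

>>> servo_tool(
  targets=[0.04,-0.08,-0.16,0,0.001,0.003,0.04,-0.08,-0.16,0,0.001,0.003,0.03,-0.07,-0.14,0,0.001,0.002,0.02,-0.05,-0.1,0,0.001,0,0,0,0,0,0,0,0,0,0,0,0,0],
)

```text
clock: 4.55
position: [0.4865, 0.0997, 0.1762]
tool_rot: [[0.237, 0.388, 0.891], [-0.521, 0.824, -0.22], [-0.82, -0.412, 0.397]]
force: [-1.1, 0.8, -0.3]
width: 0.0858
```

```bash
python3 -c "
from go import *
err(sp(p,(0,0,.06)),toolR(S,136.3));err(sp(p,(0,0,.005)),toolR(S,136.3))
im=bot.get_image('wrist');save(im,'w3')
print(proj(im,sp(p,(0,0,.037))),proj(im,sp(p,pol(.03,122.5,.0035))))"
```

```text
clock 4.55 dp/0.1m [-0.0011 -0.0672 -0.0201] |mm| 7.0 rot/pi [-0.0006  0.0006 -0.0025] deg 0.48 w 0.0858 F [-1.0534  0.8306 -0.2907] q [-0.9621  0.5333  0.376   2.249   0.7172  0.6493 -0.0263]
clock 4.55 dp/0.1m [ 0.126  -0.3559 -0.4707] |mm| 60.3 rot/pi [-0.0006  0.0006 -0.0025] deg 0.48 w 0.0858 F [-1.0534  0.8306 -0.2907] q [-0.9621  0.5333  0.376   2.249   0.7172  0.6493 -0.0263]
[309.1078 278.028 ] [357.0211 267.8685]
```

View pics/w3.png

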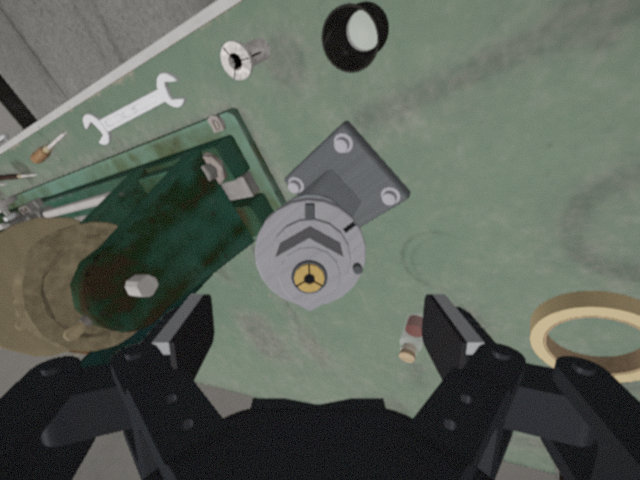

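>>> servo_tool(
  targets=[0.0,-0.07,-0.02,0,0,0,0.025,-0.06,-0.09,0,0,-0.001,0.025,-0.06,-0.09,0,0,-0.001,0.025,-0.06,-0.09,0,0,0,0.025,-0.06,-0.09,0,0,0,0.02,-0.05,-0.07,0,0,0,0,0,0,0,0,0,0,0,0,0,0,0],
)

```text
clock: 5.4
position: [0.4996, 0.0612, 0.1282]
tool_rot: [[0.234, 0.394, 0.889], [-0.521, 0.823, -0.227], [-0.821, -0.41, 0.398]]
force: [-0.7, 0.5, -0.5]
width: 0.0853
```

```bash
python3 -c "
from go import *
err(sp(p,(0,0,.005)),toolR(S,136.3))
s=bot.get_state();print('in spindle',S.T@(s['position']-sp(p,(0,0,0))))
im=bot.get_image('wrist');save(im,'w4')
"
```

```text
clock 5.40 dp/0.1m [-0.0051  0.0287  0.0086] |mm| 3.0 rot/pi [-0.0013  0.001  -0.0004] deg 0.30 w 0.0853 F [-0.7121  0.4757 -0.4537] q [-0.9168  0.6371  0.4404  2.2984  0.8349  0.4765 -0.1119]
in spindle [ 0.0018 -0.0007  0.0027]
```

View pics/w4.png

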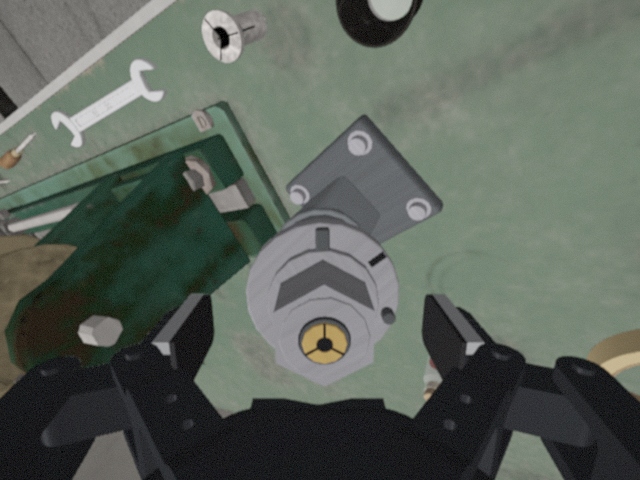

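>>> servo_tool(
  targets=[-0.005,0.029,0.009,-0.001,0.001,0,0,0,0,0,0,0,0,0,0,0,0,0,0,0,0,0,0,0,0,0,0,0,0,0,0,0,0,0,0,0,0,0,0,0,0,0],
  grip=1,
  squeeze=60,
)

```text
clock: 6.15
position: [0.4991, 0.0653, 0.1305]
tool_rot: [[0.233, 0.392, 0.89], [-0.523, 0.822, -0.225], [-0.82, -0.413, 0.397]]
force: [-0.3, 0.3, -1.6]
width: 0.0353
```

```bash
python3 -c "
from go import *
err(sp(p,(0,0,.005)),toolR(S,136.3))
s=bot.get_state();print('in spindle',S.T@(s['position']-sp(p,(0,0,0))))
im=bot.get_image('wrist');save(im,'w5')
"
```

```text
clock 6.15 dp/0.1m [ 0.     -0.012  -0.0136] |mm| 1.8 rot/pi [-0.0006  0.0003 -0.0009] deg 0.20 w 0.0353 F [-0.3042  0.2711 -1.6187] q [-0.919   0.632   0.4314  2.2924  0.8226  0.4922 -0.1026]
in spindle [-0.0001  0.0005  0.0067]
```

View pics/w5.png

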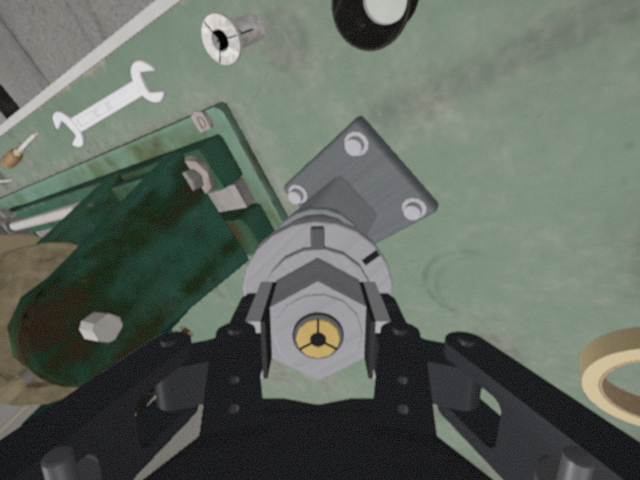

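>>> servo_tool(
  targets=[0,0,0,0.0064,-0.0146,-0.0228,0,0,0,0.0064,-0.0146,-0.0228,0,0,0,0.0064,-0.0146,-0.0228,0,0,0,0.0064,-0.0146,-0.0228,0,0,0,0,0,0],
)

```text
clock: 6.7
position: [0.4992, 0.0655, 0.1304]
tool_rot: [[0.234, 0.681, 0.694], [-0.523, 0.69, -0.5], [-0.819, -0.246, 0.518]]
force: [1.0, -2.8, -3.2]
width: 0.0346
```

```bash
python3 -c "
from go import *
err(sp(p,(0,0,.0067)),toolR(S,136.3-52.3))
s=bot.get_state();print('in spindle',S.T@(s['position']-sp(p,(0,0,0))),s['torque'])
"
```

```text
clock 6.70 dp/0.1m [-0.0057 -0.0055  0.0011] |mm| 0.8 rot/pi [ 0.0405 -0.0915 -0.1448] deg 31.69 w 0.0346 F [ 0.9506 -2.7638 -3.2045] q [-0.984   0.6564  0.5331  2.2963  0.7387  0.4397 -0.3709]
in spindle [-0.0003  0.0007  0.0068] [ 0.6361  0.0645 -0.1429]
```

>>> servo_tool(
  targets=[0,0,0,0.0064,-0.0146,-0.0228,0,0,0,0.0064,-0.0146,-0.0228,0,0,0,0.0064,-0.0146,-0.0228,0,0,0,0.0064,-0.0146,-0.0228,0,0,0,0.0064,-0.0146,-0.0228,0,0,0,0.0064,-0.0146,-0.0228,0,0,0,0,0,0],
)

```text
clock: 7.4
position: [0.4997, 0.0657, 0.1304]
tool_rot: [[0.235, 0.937, 0.26], [-0.525, 0.347, -0.777], [-0.818, 0.046, 0.573]]
force: [1.1, -1.6, -1.9]
width: 0.0346
```

```bash
python3 -c "
from go import *
err(sp(p,(0,0,.0067)),toolR(S,136.3-52.3))
s=bot.get_state();print('in spindle',S.T@(s['position']-sp(p,(0,0,0))),s['torque'])
im=bot.get_image('wrist');save(im,'w6')
"
```

```text
clock 7.40 dp/0.1m [-0.0097 -0.0074  0.0012] |mm| 1.2 rot/pi [ 0.0024 -0.0039 -0.0083] deg 1.70 w 0.0346 F [ 1.122  -1.6272 -1.9195] q [-1.0676  0.6997  0.6718  2.3     0.5696  0.3727 -0.7119]
in spindle [-0.0003  0.0012  0.0068] [ 0.6261  0.0353 -0.1322]
```

View pics/w6.png

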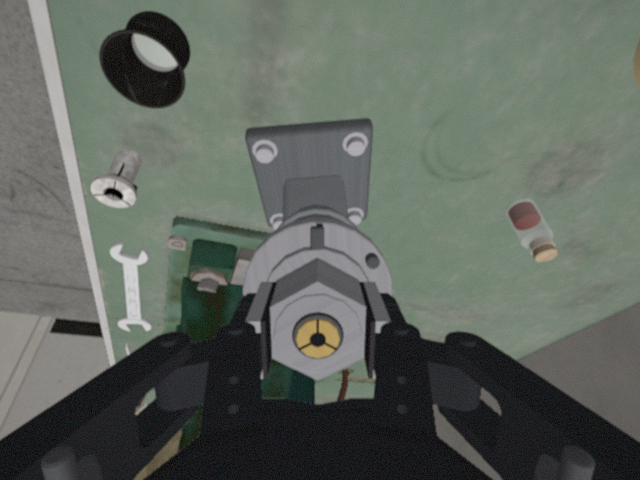

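>>> servo_tool(
  targets=[0,0,0,0.0024,-0.004,-0.0083,0,0,0,0,0,0,0,0,0,0,0,0],
)

```text
clock: 7.75
position: [0.4997, 0.0658, 0.1304]
tool_rot: [[0.231, 0.943, 0.238], [-0.524, 0.327, -0.786], [-0.82, 0.057, 0.57]]
force: [1.0, -1.3, -2.7]
width: 0.0349
```

>>> servo_tool(
  targets=[0,0,0,0,0,0,0,0,0,0,0,0,0,0,0,0,0,0,0,0,0,0,0,0,0,0,0,0,0,0,-0.03,0.08,0.12,0,0,0,-0.05,0.12,0.18,0,0,0,-0.08,0.2,0.32,0,0,0],
  grip=-1,
)

```text
clock: 8.55
position: [0.4819, 0.104, 0.1918]
tool_rot: [[0.225, 0.944, 0.24], [-0.53, 0.326, -0.783], [-0.818, 0.049, 0.574]]
force: [0.5, 0.2, 0.1]
width: 0.0853
```

```bash
python3 -c "
from go import *
s=bot.get_state();print('in spindle',S.T@(s['position']-sp(p,(0,0,0))),s['width'],s['force'],s['clock'])
"
```

```text
in spindle [0.0004 0.0004 0.0813] 0.08526903393102238 [0.5115 0.1676 0.1382] 8.55
```

>>> servo_tool(
  targets=[-0.1,0.22,0.35,0,0,0,-0.1,0.22,0.35,0,0,0,0,0,0,0,0,0,0,0,0,0,0,0],
)

```text
clock: 8.95
position: [0.4609, 0.1523, 0.2669]
tool_rot: [[0.228, 0.943, 0.242], [-0.525, 0.329, -0.785], [-0.82, 0.052, 0.57]]
force: [0.2, -0.3, -0.0]
width: 0.0854
```

```bash
python3 -c "
from go import *
import pickle
im=bot.get_image('wrist');save(im,'w7');pickle.dump(im,open('w7.pkl','wb'))
v=proj(im,sp(p,(0,0,.02)));x0,y0=int(v[0])-60,int(v[1])-60;print(x0,y0)
g=lambda r,d,z:(proj(im,sp(p,pol(r,d,z)))-[x0,y0]+.5)*5-.5
print('col',g(0,0,.037),'pin',g(.03,122.5,.0035),'line',g(.03,174,0))
for d in(170,172,174,176,178):print(d,'ptr end',g(.0335,d,.005),'corner',g(.0208,d,.033))
cv2.imwrite('pics/w7c.png',cv2.resize(im['pixels'][y0:y0+110,x0:x0+120,::-1],None,fx=5,fy=5,interpolation=cv2.INTER_CUBIC))
t=bot.get_image('top');pickle.dump(t,open('t7.pkl','wb'));cv2.imwrite('pics/spt.png',cv2.resize(t['pixels'][165:255,190:290,::-1],None,fx=6,fy=6,interpolation=cv2.INTER_CUBIC))
"
```

```text
258 161
col [305.2343 325.9361] pin [437.8299 180.6403] line [307.0458 113.2081]
170 ptr end [320.5954  97.3276] corner [315.5404 195.8381]
172 ptr end [313.9464  96.909 ] corner [311.0725 195.5603]
174 ptr end [307.2862  96.7241] corner [306.5971 195.4372]
176 ptr end [300.6234  96.7734] corner [302.12  195.469]
178 ptr end [293.967   97.0566] corner [297.6471 195.6556]
```

View pics/w7c.png

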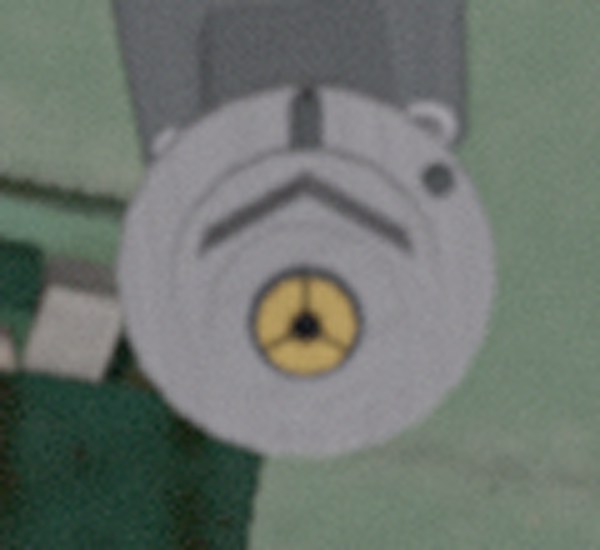

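View pics/spt.png

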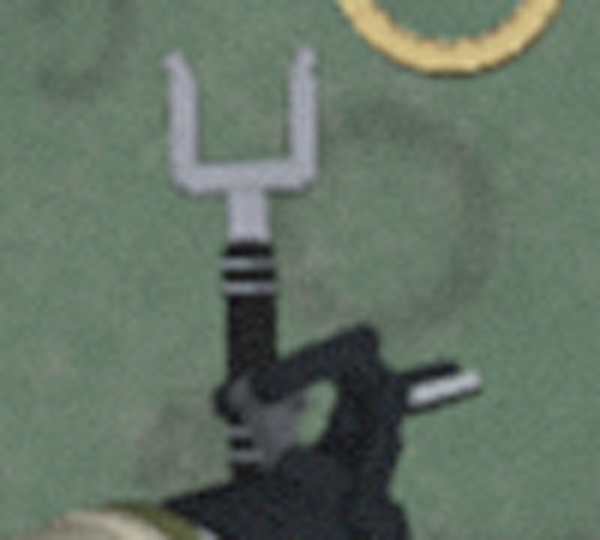

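```bash
cat >> go.py <<'E'
def downR(yaw): # tool down, tool z = -(cos yaw, sin yaw)  (spanner x yaw)
    d=np.array([np.cos(yaw),np.sin(yaw),0]);x=np.array([0,0,-1.]);z=-d
    return np.stack([x,np.cross(z,x),z],1)
E
python3 -c "
from go import *
err((.555,.288,.18),downR(.07))"
```

```text
clock 9.05 dp/0.1m [ 0.9406  1.3647 -0.8629] |mm| 186.9 rot/pi [ 0.1954 -0.1074 -0.5587] deg 108.29 w 0.0854 F [ 0.81   -0.671   0.1298] q [-1.27    0.4321  0.6446  2.1507  0.4537  0.8498 -0.6709]
```

>>> servo_tool(
  targets=[0.08,0.12,-0.04,0.014,-0.0077,-0.04,0.08,0.12,-0.04,0.014,-0.0077,-0.04,0.08,0.12,-0.04,0.014,-0.0077,-0.04,0.08,0.12,-0.04,0.014,-0.0077,-0.04,0.08,0.12,-0.04,0.014,-0.0077,-0.04,0.08,0.12,-0.04,0.014,-0.0077,-0.04,0.08,0.12,-0.04,0.014,-0.0077,-0.04],
)

```text
clock: 9.75
position: [0.5162, 0.2295, 0.2287]
tool_rot: [[-0.042, 0.797, -0.603], [-0.329, -0.581, -0.745], [-0.944, 0.167, 0.286]]
force: [-0.1, -0.1, -0.4]
width: 0.0856
```

```bash
python3 -c "
from go import *
err((.555,.288,.18),downR(.07))"
```

```text
clock 9.75 dp/0.1m [ 0.3876  0.5851 -0.4868] |mm| 85.4 rot/pi [ 0.0944 -0.0579 -0.2667] deg 51.98 w 0.0856 F [-0.1027 -0.106  -0.3823] q [-1.1004  0.5927  0.6936  1.8807 -0.1035  0.981  -1.0494]
```

>>> servo_tool(
  targets=[0.06,0.09,-0.07,0.0135,-0.0083,-0.038,0.06,0.09,-0.07,0.0135,-0.0083,-0.038,0.06,0.09,-0.07,0.0135,-0.0083,-0.038,0.06,0.09,-0.07,0.0135,-0.0083,-0.038,0.06,0.09,-0.07,0.0135,-0.0083,-0.038,0.06,0.09,-0.07,0.0135,-0.0083,-0.038,0,0,0,0.01,-0.006,-0.028],
)

```text
clock: 10.45
position: [0.5559, 0.2743, 0.1731]
tool_rot: [[-0.015, 0.052, -0.999], [-0.014, -0.999, -0.052], [-1.0, 0.013, 0.016]]
force: [-1.3, 0.4, -0.4]
width: 0.085
```

```bash
python3 -c "
from go import *
err((.555,.288,.18),downR(.07))"
```

```text
clock 10.45 dp/0.1m [-0.0086  0.1368  0.069 ] |mm| 15.3 rot/pi [ 0.0044 -0.0049  0.0057] deg 1.56 w 0.0850 F [-1.2975  0.3575 -0.3665] q [-1.0149  0.657   0.7375  1.9174 -0.5873  0.8182 -1.4742]
```

>>> servo_tool(
  targets=[0,0.08,0.04,0.002,-0.002,0.003,0,0.05,0.02,0.002,-0.002,0.002,0,0,0,0,0,0],
)

```text
clock: 10.75
position: [0.5555, 0.284, 0.1763]
tool_rot: [[-0.006, 0.066, -0.998], [-0.007, -0.998, -0.066], [-1.0, 0.007, 0.006]]
force: [-0.5, -0.3, -0.5]
width: 0.0851
```

```bash
python3 -c "
from go import *
import pickle
err((.555,.288,.18),downR(.07))
im=bot.get_image('wrist');save(im,'w8');pickle.dump(im,open('w8.pkl','wb'))
for n in('nut_spanner','jaw'):
  r=bot.spot_point(n,im)
  for x in r[:1]:print(n,x,onz(im,x['uv'],.009))"
```

```text
clock 10.75 dp/0.1m [-0.0049  0.0401  0.0367] |mm| 5.5 rot/pi [ 0.0022 -0.0018  0.0011] deg 0.56 w 0.0851 F [-0.4705 -0.2561 -0.4825] q [-1.0273  0.6516  0.7352  1.9142 -0.588   0.813  -1.475 ]
nut_spanner {'uv': [306.5, 231.9], 'p': 0.67} [0.5386 0.2924 0.009 ]
jaw {'uv': [587.6, 267.6], 'p': 0.34} [0.5209 0.0256 0.009 ]
```

View pics/w8.png

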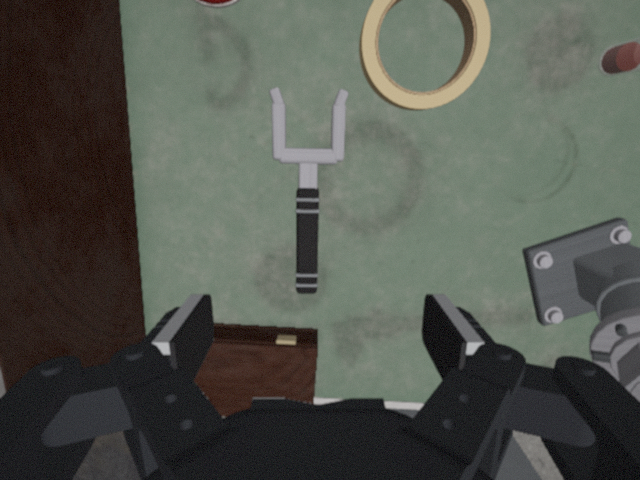

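```bash
python3 -c "
from go import *
import pickle
im=pickle.load(open('w8.pkl','rb'))
x0,y0=250,80
cv2.imwrite('pics/w8c.png',cv2.resize(im['pixels'][80:305,250:365,::-1],None,fx=2.6,fy=2.6,interpolation=cv2.INTER_CUBIC))
a=onz(im,(307,293),.016);b=onz(im,(307.7,188),.018);c=onz(im,(308,150),.015)
l=onz(im,(277,90),.015);r=onz(im,(342.5,91.5),.015)
print(a,b,c,l,r,(l+r)/2, np.linalg.norm(l-r),'grip len',np.linalg.norm(a-b))
d=(l+r)/2-(a+b)/2;print('yaw',np.arctan2(d[1],d[0]),np.arctan2((b-a)[1],(b-a)[0]))
"
```

```text
[0.4812 0.2884 0.016 ] [0.58   0.2935 0.018 ] [0.6114 0.2951 0.015 ] [0.6563 0.3226 0.015 ] [0.6587 0.2702 0.015 ] [0.6575 0.2964 0.015 ] 0.05246110414285155 grip len 0.09898790465007766
yaw 0.04307647604933312 0.051385628777687445
```

View pics/w8c.png

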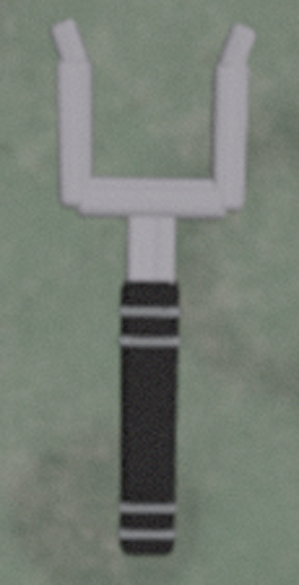

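```bash
python3 -c "
from go import *
err((.5455,.2917,.05),downR(.048));err((.5455,.2917,.003),downR(.048))"
```

```text
clock 10.90 dp/0.1m [-0.1006  0.0784 -1.2649] |mm| 127.1 rot/pi [ 0.0021 -0.0018 -0.0055] deg 1.11 w 0.0857 F [ 0.625  -0.7483  0.6875] q [-1.0272  0.6514  0.7356  1.9143 -0.5884  0.813  -1.4756]
clock 10.90 dp/0.1m [-0.1006  0.0784 -1.7349] |mm| 174.0 rot/pi [ 0.0021 -0.0018 -0.0055] deg 1.11 w 0.0857 F [ 0.625  -0.7483  0.6875] q [-1.0272  0.6514  0.7356  1.9143 -0.5884  0.813  -1.4756]
```

>>> servo_tool(
  targets=[-0.025,0.02,-0.3,0.001,-0.001,-0.002,-0.025,0.02,-0.3,0.001,-0.001,-0.002,-0.025,0.02,-0.3,0,0,-0.001,-0.025,0.02,-0.25,0,0,0,0,0,-0.05,0,0,0,0,0,0,0,0,0],
)

```text
clock: 11.5
position: [0.5468, 0.2934, 0.0547]
tool_rot: [[0.005, 0.055, -0.998], [0.001, -0.998, -0.055], [-1.0, -0.001, -0.005]]
force: [-0.3, -0.1, 0.6]
width: 0.0852
```

```bash
python3 -c "
from go import *
err((.5455,.2917,.003),downR(.048))"
```

```text
clock 11.50 dp/0.1m [-0.0135 -0.0174 -0.5169] |mm| 51.7 rot/pi [-0.0003  0.0016 -0.0022] deg 0.49 w 0.0852 F [-0.32   -0.0501  0.6256] q [-0.9402  0.7847  0.5641  1.9976 -0.7642  0.5752 -1.3598]
```

>>> servo_tool(
  targets=[-0.01,-0.01,-0.12,0,0.001,-0.001,-0.003,-0.007,-0.12,0,0,-0.001,0,0,-0.11,0,0,0,0,0,-0.1,0,0,0,0,0,-0.03,0,0,0,0,0,0,0,0,0],
)

```text
clock: 12.1
position: [0.5477, 0.292, 0.0058]
tool_rot: [[0.006, 0.048, -0.999], [0.003, -0.999, -0.048], [-1.0, -0.003, -0.006]]
force: [-0.2, -0.1, -0.4]
width: 0.085
```

```bash
python3 -c "
from go import *
err((.5455,.2917,.003),downR(.048))"
```

```text
clock 12.10 dp/0.1m [-0.0217 -0.0033 -0.0278] |mm| 3.5 rot/pi [-0.001   0.0018 -0.0002] deg 0.37 w 0.0850 F [-0.1543 -0.1247 -0.4238] q [-0.8861  0.8442  0.481   2.0093 -0.8331  0.4859 -1.3053]
```

Correct the last few mm and close.

>>> servo_tool(
  targets=[-0.02,-0.003,-0.025,-0.001,0.002,0,0,0,0,0,0,0],
)

```text
clock: 12.3
position: [0.5457, 0.2916, 0.0033]
tool_rot: [[-0.001, 0.048, -0.999], [-0.0, -0.999, -0.048], [-1.0, 0.0, 0.001]]
force: [-0.5, 0.4, 1.0]
width: 0.0853
```

>>> servo_tool(
  targets=[0,0,0,0,0,0,0,0,0,0,0,0,0,0,0,0,0,0,0,0,0,0,0,0,0,0,0,0,0,0,0,0,0,0,0,0,0,0,0,0,0,0,0,0,0,0,0,0],
  grip=1,
  squeeze=100,
)

```text
clock: 13.1
position: [0.5459, 0.292, 0.0047]
tool_rot: [[0.0, 0.049, -0.999], [0.001, -0.999, -0.049], [-1.0, -0.001, -0.0]]
force: [-0.4, -0.3, 1.0]
width: 0.0173
```

```bash
python3 -c "
from go import *
import pickle
err((.5455,.2917,.003),downR(.048))
im=bot.get_image('wrist');save(im,'w9');pickle.dump(im,open('w9.pkl','wb'))"
```

```text
clock 13.10 dp/0.1m [-0.0045 -0.0032 -0.0167] |mm| 1.8 rot/pi [-0.0003  0.     -0.0002] deg 0.06 w 0.0173 F [-0.4485 -0.2615  0.9703] q [-0.8879  0.8468  0.4828  2.0085 -0.831   0.4913 -1.308 ]
```

View pics/w9.png

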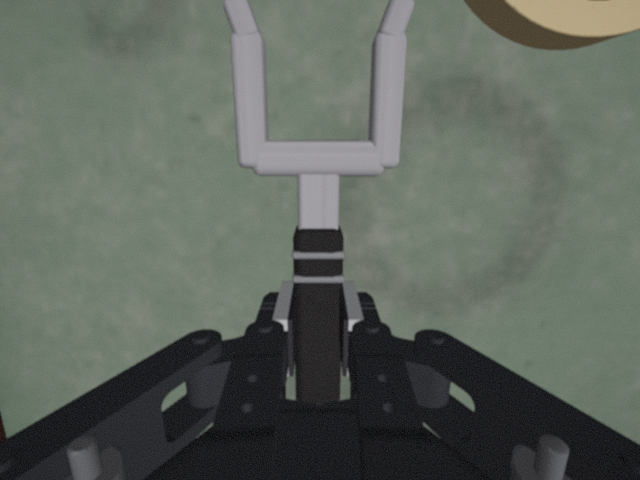

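```bash
python3 -c "
from go import *
import pickle
im=pickle.load(open('w9.pkl','rb'));s=bot.get_state();R=s['tool_rot'];t=s['position']
f=lambda uv,z:(R.T@(onz(im,uv,z)-t))*1e3
print('bottom edge',f((317,142),.015),'neck L/R',f((299,200),.014),f((338.5,200),.014),'inner',f((263,100),.015),f((372,100),.015),'outer',f((235.5,100),.015),f((403,100),.015),'grip end',f((318,228),.018),'straight end',f((245,33),.015),f((392,33),.015))
"
```

```text
bottom edge [-10.2963  -0.4644 -66.4815] neck L/R [ -9.2943  -7.3755 -45.0151] [ -9.3084   7.754  -45.0183] inner [-10.2755 -19.4943 -80.7814] [-10.3113  18.9229 -80.7671] outer [-10.2664 -29.1944 -80.785 ] [-10.3215  29.84   -80.7631] grip end [-13.3032  -0.0951 -34.9767] straight end [ -10.2663  -24.6477 -101.8647] [ -10.3124   24.7493 -101.8292]
```

>>> servo_tool(
  targets=[0,0,0.15,0,0,0,0,0,0.25,0,0,0,-0.05,-0.1,0.4,0,0,0,-0.08,-0.15,0.4,0,0,0,-0.1,-0.2,0.4,0,0,0,-0.1,-0.2,0.4,0,0,0,-0.1,-0.2,0.3,0,0,0,0,0,0,0,0,0],
)

```text
clock: 13.95
position: [0.4979, 0.2015, 0.2457]
tool_rot: [[-0.006, 0.046, -0.999], [-0.0, -0.999, -0.046], [-1.0, -0.0, 0.006]]
force: [1.0, 0.1, -3.3]
width: 0.0173
```

```bash
cat >> go.py <<'E'
JT=np.array([-.0043,0,-.0893])
def seat(h,back=0,ax=.02,JT=JT):
    R=toolR(S,h+90)
    J=sp(p,(0,0,ax))+u(S,h)*back
    return J-R@JT,R
def sset(pos,R,n=""):
    print(n);err(pos,R)
E
python3 -c "
from go import *
err((.5,.2,.25),downR(.048))
im=bot.get_image('wrist');save(im,'w10')
q,R=seat(114,.055);print(q);err(q,R)"
```

```text
clock 13.95 dp/0.1m [ 0.0211 -0.0148  0.0426] |mm| 5.0 rot/pi [ 0.     -0.0018  0.0005] deg 0.33 w 0.0173 F [ 0.9703  0.0647 -3.2622] q [-1.0745  0.4696  0.8508  2.0436 -0.4767  0.8398 -1.4713]
[0.5979 0.1668 0.1042]
clock 14.00 dp/0.1m [ 0.9999 -0.3642 -1.401 ] |mm| 175.9 rot/pi [ 0.0032 -0.2472 -0.7216] deg 137.30 w 0.0172 F [-0.4656  0.3318 -2.6823] q [-1.0743  0.4722  0.8476  2.0433 -0.4788  0.8384 -1.4708]
```

View pics/w10.png

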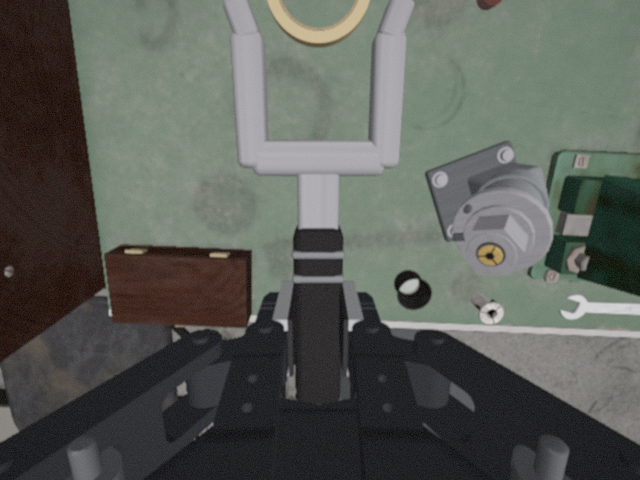

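>>> servo_tool(
  targets=[0,0,0.05,0,0,0.045,0,0,0.05,0,0,0.045,0,0,0,0,0,0.045,0,0,0,0,0,0.045,0,0,0,0,0,0.045,0,0,0,0,0,0.045,0,0,0,0,0,0.045,0,0,0,0,0,0.045],
)

```text
clock: 14.8
position: [0.4937, 0.209, 0.249]
tool_rot: [[-0.01, 0.942, -0.336], [-0.013, -0.336, -0.942], [-1.0, -0.005, 0.016]]
force: [0.1, -0.9, -3.2]
width: 0.0172
```

```bash
python3 -c "
from go import *
err((.52,.22,.26),downR(2.4))"
```

```text
clock 14.80 dp/0.1m [0.2635 0.1103 0.1096] |mm| 30.6 rot/pi [ 0.0056 -0.0003  0.3731] deg 67.17 w 0.0172 F [ 0.056  -0.8657 -3.1954] q [-0.8785  0.3895  0.5071  2.0245 -0.2473  0.8027 -0.5705]
```

>>> servo_tool(
  targets=[0.03,0.02,0.02,0.001,0,0.046,0.03,0.02,0.02,0.001,0,0.046,0.03,0.02,0.02,0.001,0,0.046,0.03,0.02,0.02,0.001,0,0.046,0.03,0.02,0.02,0.001,0,0.046,0.03,0.02,0.02,0.001,0,0.046,0.03,0.02,0.02,0,0,0.046,0.03,0.02,0.02,0,0,0.046],
)

```text
clock: 15.6
position: [0.5136, 0.23, 0.2567]
tool_rot: [[-0.014, 0.655, 0.756], [-0.013, 0.756, -0.655], [-1.0, -0.019, -0.002]]
force: [0.1, -0.7, -2.0]
width: 0.0172
```

```bash
python3 -c "
from go import *
q,R=seat(114,.055);err(q+S[:,2]*.1,R)"
```

```text
clock 15.60 dp/0.1m [ 0.6115 -0.1072 -0.7058] |mm| 94.0 rot/pi [-0.1944  0.075   0.4764] deg 93.59 w 0.0172 F [ 0.1473 -0.6674 -1.9557] q [-0.6507  0.385   0.1739  1.9434 -0.0811  0.8385  0.4228]
```

>>> servo_tool(
  targets=[0.06,0,-0.02,-0.017,0.0065,0.042,0.06,0,-0.02,-0.017,0.0065,0.042,0.06,0,-0.02,-0.017,0.0065,0.042,0.06,0,-0.02,-0.017,0.0065,0.042,0.06,0,-0.03,-0.017,0.0065,0.042,0.06,0,-0.03,-0.017,0.0065,0.042,0.06,0,-0.03,-0.017,0.0065,0.042],
)

```text
clock: 16.3
position: [0.5558, 0.2325, 0.2323]
tool_rot: [[0.04, -0.249, 0.968], [-0.408, 0.88, 0.243], [-0.912, -0.404, -0.067]]
force: [0.0, 0.1, -3.2]
width: 0.0174
```

```bash
python3 -c "
from go import *
q,R=seat(114,.055);err(q+S[:,2]*.1,R)"
```

```text
clock 16.30 dp/0.1m [ 0.1897 -0.1316 -0.462 ] |mm| 51.7 rot/pi [-0.0687  0.0241  0.1717] deg 33.57 w 0.0174 F [ 0.0102  0.1389 -3.1762] q [-0.7272  0.5434  0.0723  1.8     0.3638  1.0628  0.949 ]
```

>>> servo_tool(
  targets=[0.05,-0.03,-0.09,-0.017,0.0065,0.042,0.05,-0.03,-0.09,-0.017,0.0065,0.042,0.04,-0.03,-0.09,-0.017,0.0065,0.042,0.03,-0.02,-0.09,-0.015,0.005,0.038,0,0,0,0,0,0],
)

```text
clock: 16.8
position: [0.5707, 0.2276, 0.1867]
tool_rot: [[0.219, -0.684, 0.696], [-0.527, 0.517, 0.674], [-0.821, -0.515, -0.247]]
force: [-0.2, 0.4, -2.5]
width: 0.0175
```

```bash
python3 -c "
from go import *
q,R=seat(114,.055);err(q+S[:,2]*.1,R);err(q+S[:,2]*.03,R)"
```

```text
clock 16.80 dp/0.1m [ 0.0406 -0.0823 -0.0057] |mm| 9.2 rot/pi [ 0.001  -0.0051 -0.0009] deg 0.95 w 0.0175 F [-0.2133  0.395  -2.4769] q [-0.7869  0.618   0.0348  1.8914  0.6676  0.9877  1.1794]
clock 16.80 dp/0.1m [ 0.2024 -0.4498 -0.5791] |mm| 76.1 rot/pi [ 0.001  -0.0051 -0.0009] deg 0.95 w 0.0175 F [-0.2133  0.395  -2.4769] q [-0.7869  0.618   0.0348  1.8914  0.6676  0.9877  1.1794]
```

>>> servo_tool(
  targets=[0.05,-0.11,-0.12,0,-0.002,0,0.05,-0.11,-0.14,0.001,-0.002,-0.001,0.05,-0.11,-0.14,0,-0.001,0,0.05,-0.1,-0.14,0,0,0,0,0,0,0,0,0,0,0,0,0,0,0],
)

```text
clock: 17.4
position: [0.5908, 0.1873, 0.129]
tool_rot: [[0.222, -0.662, 0.716], [-0.521, 0.54, 0.661], [-0.824, -0.52, -0.225]]
force: [-0.5, -0.1, -2.1]
width: 0.0177
```

```bash
python3 -c "
from go import *
import pickle
q,R=seat(114,.055);err(q+S[:,2]*.03,R);err(q,R)
im=bot.get_image('wrist');save(im,'w11');pickle.dump(im,open('w11.pkl','wb'))
print(proj(im,sp(p,(0,0,.037))))"
```

```text
clock 17.40 dp/0.1m [ 0.0019 -0.0475 -0.0027] |mm| 4.8 rot/pi [-0.0033  0.0007  0.0064] deg 1.31 w 0.0177 F [-0.4586 -0.1046 -2.1363] q [-0.7432  0.6889  0.0752  1.9466  0.7416  0.8424  1.104 ]
clock 17.40 dp/0.1m [ 0.0712 -0.205  -0.2485] |mm| 33.0 rot/pi [-0.0033  0.0007  0.0064] deg 1.31 w 0.0177 F [-0.4586 -0.1046 -2.1363] q [-0.7432  0.6889  0.0752  1.9466  0.7416  0.8424  1.104 ]
[300.3542 -83.3613]
```

View pics/w11.png

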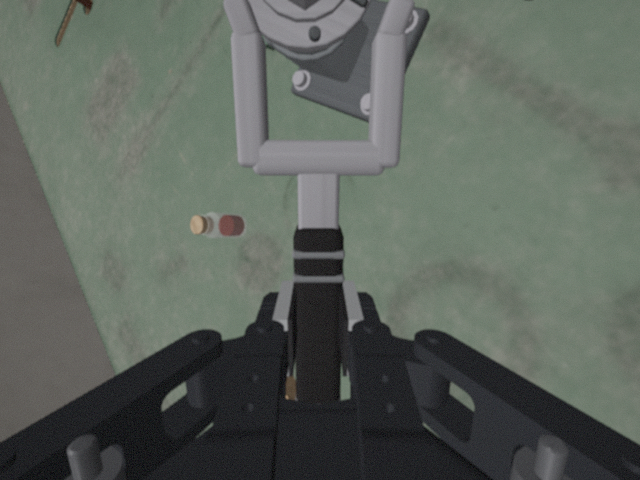

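>>> servo_tool(
  targets=[0.0,-0.045,0,-0.002,0,0.003,0.02,-0.04,-0.06,-0.001,0.001,0.003,0.025,-0.055,-0.085,0,0,0,0.02,-0.05,-0.08,0,0,0,0,0,0,0,0,0,0,0,0,0,0,0],
)

```text
clock: 18.05
position: [0.598, 0.1688, 0.1063]
tool_rot: [[0.232, -0.673, 0.702], [-0.522, 0.522, 0.674], [-0.821, -0.523, -0.23]]
force: [0.5, -0.2, -1.7]
width: 0.0171
```

```bash
python3 -c "
from go import *
import pickle
q,R=seat(114,.055);err(q,R)
s=bot.get_state();print('jaw in spindle',(S.T@(s['position']+s['tool_rot']@JT-sp(p,(0,0,0))))*1e3, 'want',np.array(pol(55,114,20)))
im=bot.get_image('wrist');save(im,'w12');pickle.dump(im,open('w12.pkl','wb'))
print('pin',proj(im,sp(p,pol(.03,122.5,.0035))))"
```

```text
clock 18.05 dp/0.1m [-0.0012 -0.0196 -0.0206] |mm| 2.8 rot/pi [-0.0011  0.0003 -0.0001] deg 0.20 w 0.0171 F [ 0.5348 -0.1514 -1.6707] q [-0.7297  0.7203  0.0952  1.9728  0.7938  0.782   1.0832]
jaw in spindle [-22.6817  51.0982  22.4245] want [-22.3705  50.245   20.    ]
pin [326.8645  17.6199]
```

View pics/w12.png

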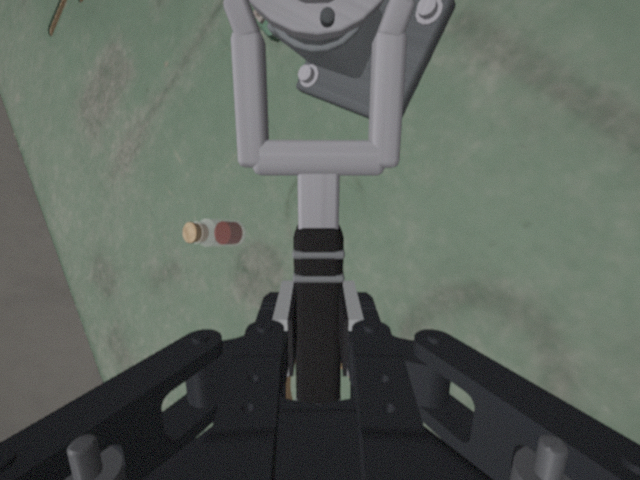

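>>> servo_tool(
  targets=[-0.06,-0.075,-0.005,-0.001,0,0,-0.06,-0.065,0.01,0,0,0,-0.05,-0.05,0.015,0,0,0,0,0,0,0,0,0],
)

```text
clock: 18.5
position: [0.579, 0.148, 0.1088]
tool_rot: [[0.232, -0.673, 0.702], [-0.525, 0.521, 0.673], [-0.819, -0.525, -0.233]]
force: [0.3, 0.3, -2.3]
width: 0.017
```

```bash
cat > js.py <<'E'
from go import *
import sys,pickle
h=float(sys.argv[1]);b=float(sys.argv[2])
q,R=seat(h,b);err(q,R)
s=bot.get_state();j=(S.T@(s['position']+s['tool_rot']@JT-sp(p,(0,0,0))))*1e3
z=-S.T@s['tool_rot'][:,2];a=np.degrees(np.arctan2(-z[1],-z[0]))%360
hh=np.radians(h);print('jaw along h %.1f lat %.1f ax %.1f'%(j[0]*np.cos(hh)+j[1]*np.sin(hh),-j[0]*np.sin(hh)+j[1]*np.cos(hh),j[2]),'handle ang %.2f'%a,'torque',s['torque'])
if len(sys.argv)>3:
    im=bot.get_image('wrist');save(im,sys.argv[3]);pickle.dump(im,open(sys.argv[3]+'.pkl','wb'))
E
python3 js.py 114 .034 w13
```

```text
clock 18.50 dp/0.1m [0.0414 0.0466 0.0027] |mm| 6.2 rot/pi [ 0.      0.0003 -0.0001] deg 0.05 w 0.0170 F [ 0.2582  0.2536 -2.3234] q [-0.7341  0.6989  0.1102  2.0352  0.8223  0.7493  1.0512]
jaw along h 28.0 lat 0.5 ax 18.2 handle ang 113.99 torque [ 0.8645  0.3791 -0.0247]
```

View pics/w13.png

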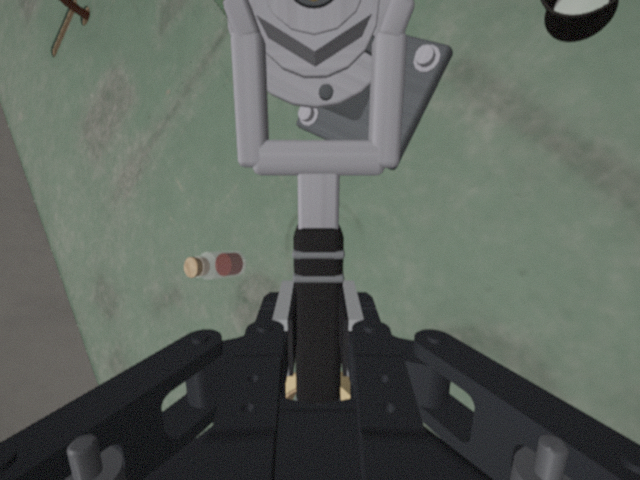

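>>> servo_tool(
  targets=[-0.04,-0.03,0.025,0,0,0,-0.045,-0.042,0.017,0,0,0,-0.045,-0.042,0.015,0,0,0,-0.03,-0.028,0.01,0,0,0,0,0,0,0,0,0],
)

```text
clock: 19.05
position: [0.5626, 0.1338, 0.1166]
tool_rot: [[0.234, -0.673, 0.701], [-0.523, 0.521, 0.674], [-0.819, -0.525, -0.231]]
force: [-0.6, 0.1, -1.6]
width: 0.0175
```

```bash
python3 js.py 114 .0 w14
```

```text
clock 19.05 dp/0.1m [-0.0337 -0.0402  0.0041] |mm| 5.3 rot/pi [-0.0005  0.0008 -0.0005] deg 0.19 w 0.0175 F [-0.641   0.1398 -1.6224] q [-0.7386  0.6712  0.1187  2.0838  0.8408  0.7299  1.0307]
jaw along h 5.2 lat 0.1 ax 20.7 handle ang 113.97 torque [0.9168 0.2977 0.0301]
```

View pics/w14.png

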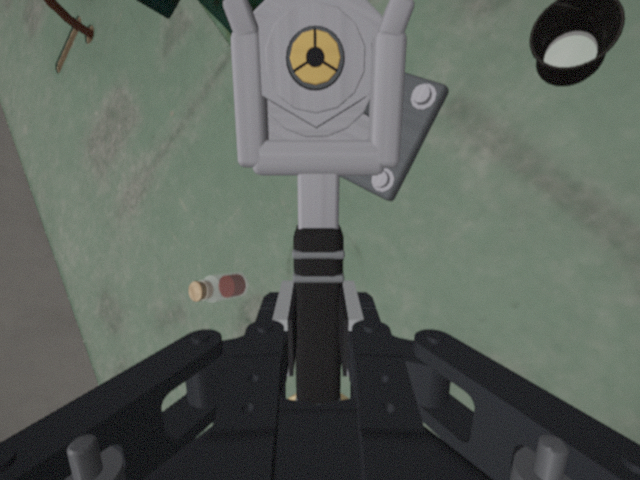

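>>> servo_tool(
  targets=[-0.03,-0.032,0.003,0,0,0,0,0,0,0,0,0],
)

```text
clock: 19.3
position: [0.56, 0.1309, 0.1169]
tool_rot: [[0.235, -0.673, 0.701], [-0.523, 0.521, 0.675], [-0.819, -0.525, -0.23]]
force: [0.1, -0.3, -2.4]
width: 0.0175
```

```bash
python3 js.py 114 .0
cat > arc.py <<'E'
from go import *
import sys
h0,st,n=float(sys.argv[1]),float(sys.argv[2]),int(sys.argv[3])
s=bot.get_state();pos=s['position'];R=s['tool_rot']
for i in range(1,n+1):
    q,Rn=seat(h0-st*i,float(sys.argv[4]) if len(sys.argv)>4 else 0)
    print(np.round((q-pos)*10,3).tolist(),np.round(Ro.from_matrix(Rn@R.T).as_rotvec()/np.pi,4).tolist())
    pos,R=q,Rn
E
python3 arc.py 114 5 9
```

```text
clock 19.30 dp/0.1m [-0.0072 -0.0111  0.0016] |mm| 1.3 rot/pi [-0.0006  0.0009 -0.0006] deg 0.23 w 0.0175 F [ 0.0687 -0.3205 -2.3511] q [-0.7393  0.6682  0.1213  2.0931  0.8465  0.7239  1.025 ]
jaw along h 1.3 lat 0.2 ax 19.9 handle ang 113.98 torque [0.796  0.3256 0.0405]
[0.043, -0.054, 0.043] [0.0059, -0.0136, -0.0234]
[0.045, -0.047, 0.043] [0.0064, -0.0146, -0.0228]
[0.039, -0.051, 0.044] [0.0064, -0.0146, -0.0228]
[0.034, -0.054, 0.044] [0.0064, -0.0146, -0.0228]
[0.028, -0.058, 0.045] [0.0064, -0.0146, -0.0228]
[0.021, -0.06, 0.045] [0.0064, -0.0146, -0.0228]
[0.015, -0.062, 0.044] [0.0064, -0.0146, -0.0228]
[0.008, -0.064, 0.043] [0.0064, -0.0146, -0.0228]
[0.002, -0.065, 0.042] [0.0064, -0.0146, -0.0228]
```

>>> servo_tool(
  targets=[0.043,-0.054,0.043,0.0059,-0.0136,-0.0234,0.045,-0.047,0.043,0.0064,-0.0146,-0.0228,0.039,-0.051,0.044,0.0064,-0.0146,-0.0228,0,0,0,0,0,0],
)

```text
clock: 19.7
position: [0.5745, 0.1155, 0.1305]
tool_rot: [[0.233, -0.463, 0.855], [-0.525, 0.68, 0.511], [-0.818, -0.569, -0.085]]
force: [-0.5, -0.9, -0.6]
width: 0.0174
```

```bash
python3 js.py 99 .0 w15;python3 arc.py 99 5 4
```

```text
clock 19.70 dp/0.1m [-0.0178  0.0023 -0.0063] |mm| 1.9 rot/pi [-0.0003  0.0017  0.0015] deg 0.41 w 0.0174 F [-0.4894 -0.8513 -0.5936] q [-0.748   0.6554  0.1883  2.0783  0.8062  0.7063  0.845 ]
jaw along h 1.3 lat -0.7 ax 19.9 handle ang 98.61 torque [0.6234 0.4327 0.064 ]
[0.018, -0.055, 0.04] [0.0065, -0.0134, -0.0222]
[0.028, -0.058, 0.045] [0.0064, -0.0146, -0.0228]
[0.021, -0.06, 0.045] [0.0064, -0.0146, -0.0228]
[0.015, -0.062, 0.044] [0.0064, -0.0146, -0.0228]
```

View pics/w15.png

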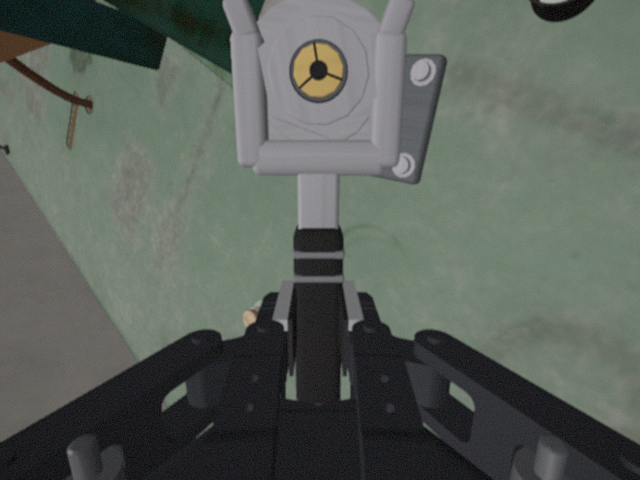

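>>> servo_tool(
  targets=[0.018,-0.055,0.04,0.0065,-0.0134,-0.0222,0.028,-0.058,0.045,0.0064,-0.0146,-0.0228,0.021,-0.06,0.045,0.0064,-0.0146,-0.0228,0.015,-0.062,0.044,0.0064,-0.0146,-0.0228,0,0,0,0,0,0],
)

```text
clock: 20.25
position: [0.5835, 0.0929, 0.1476]
tool_rot: [[0.234, -0.156, 0.96], [-0.526, 0.81, 0.259], [-0.818, -0.566, 0.107]]
force: [1.2, -0.6, -0.7]
width: 0.0171
```

```bash
python3 js.py 79 .0 ;python3 arc.py 79 3 6
```

```text
clock 20.25 dp/0.1m [-0.011  -0.0067  0.0006] |mm| 1.3 rot/pi [ 0.0011 -0.0004 -0.0021] deg 0.44 w 0.0171 F [ 1.1812 -0.5765 -0.7169] q [-0.7681  0.6356  0.2792  2.0807  0.7618  0.6723  0.6071]
jaw along h 1.2 lat -0.2 ax 19.8 handle ang 79.40 torque [0.3663 0.1916 0.0908]
[-0.005, -0.045, 0.027] [0.0049, -0.0092, -0.0158]
[0.003, -0.039, 0.026] [0.0039, -0.0087, -0.0137]
[0.001, -0.039, 0.025] [0.0039, -0.0087, -0.0137]
[-0.001, -0.04, 0.025] [0.0039, -0.0087, -0.0137]
[-0.004, -0.04, 0.024] [0.0039, -0.0087, -0.0137]
[-0.006, -0.04, 0.024] [0.0039, -0.0087, -0.0137]
```

>>> servo_tool(
  targets=[-0.005,-0.045,0.027,0.0049,-0.0092,-0.0158,0.003,-0.039,0.026,0.0039,-0.0087,-0.0137,0,0,0,0,0,0],
)

```text
clock: 20.55
position: [0.5843, 0.0859, 0.1525]
tool_rot: [[0.233, -0.06, 0.971], [-0.525, 0.833, 0.178], [-0.819, -0.551, 0.163]]
force: [0.9, -1.0, -1.7]
width: 0.0173
```

```bash
python3 js.py 73 .0 w16
```

```text
clock 20.55 dp/0.1m [-0.0089 -0.0132  0.003 ] |mm| 1.6 rot/pi [ 0.001  -0.0014 -0.0036] deg 0.72 w 0.0173 F [ 0.9416 -1.0196 -1.6636] q [-0.7748  0.6284  0.3065  2.0853  0.748   0.6598  0.5364]
jaw along h 1.0 lat 0.1 ax 20.0 handle ang 73.71 torque [0.3062 0.0395 0.2564]
```

View pics/w16.png

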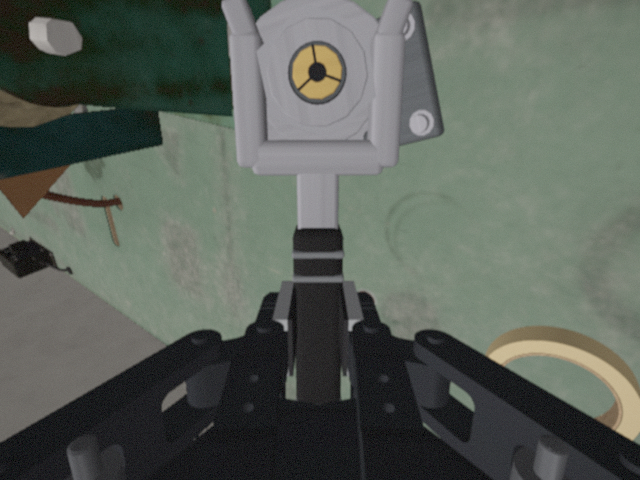

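>>> servo_tool(
  targets=[-0.007,-0.048,0.027,0.0049,-0.0099,-0.0165,-0.001,-0.04,0.025,0.0039,-0.0087,-0.0137,0,0,0,0,0,0],
)

```text
clock: 20.9
position: [0.5844, 0.0782, 0.1573]
tool_rot: [[0.233, 0.04, 0.972], [-0.525, 0.846, 0.091], [-0.819, -0.531, 0.219]]
force: [2.1, -2.3, -0.7]
width: 0.0173
```

```bash
python3 js.py 67 .0
```

```text
clock 20.90 dp/0.1m [-0.0105 -0.0151  0.0054] |mm| 1.9 rot/pi [ 0.001  -0.0018 -0.0041] deg 0.83 w 0.0173 F [ 2.0881 -2.3386 -0.6813] q [-0.7835  0.622   0.3367  2.0915  0.7346  0.6461  0.4615]
jaw along h 1.0 lat 0.3 ax 19.9 handle ang 67.82 torque [0.1422 0.045  0.3265]
```

>>> servo_tool(
  targets=[-0.012,-0.045,0.025,0.0039,-0.0087,-0.0137,-0.006,-0.035,0.02,0.0039,-0.0087,-0.0137,0,0,0,0,0,0],
)

```text
clock: 21.2
position: [0.5836, 0.0713, 0.1616]
tool_rot: [[0.235, 0.131, 0.963], [-0.525, 0.851, 0.012], [-0.818, -0.508, 0.269]]
force: [0.2, -2.4, -1.6]
width: 0.0171
```

```bash
python3 js.py 62 .0 w17; python3 -c "
from go import *
import pickle
im=pickle.load(open('w17.pkl','rb'))
c=proj(im,sp(p,(0,0,.037)));print(c)
cv2.imwrite('pics/w17c.png',cv2.resize(im['pixels'][0:180,220:420,::-1],None,fx=3.5,fy=3.3,interpolation=cv2.INTER_CUBIC))
for q in (1.65,1.75,1.85):
  d=np.degrees(q);print(q,[np.round(proj(im,sp(p,pol(.0208,k*60-d,.033)))).tolist() for k in range(6)])
"
```

```text
clock 21.20 dp/0.1m [-0.01   -0.0127  0.0027] |mm| 1.6 rot/pi [ 0.0006 -0.0002 -0.0027] deg 0.50 w 0.0171 F [ 0.2334 -2.397  -1.6099] q [-0.7948  0.6164  0.3666  2.0998  0.7249  0.6316  0.3895]
jaw along h 0.9 lat 0.7 ax 19.8 handle ang 62.44 torque [0.0748 0.1687 0.3911]
[316.089   72.5929]
1.65 [[290.0, 8.0], [253.0, 66.0], [279.0, 128.0], [340.0, 135.0], [379.0, 83.0], [356.0, 17.0]]
1.75 [[296.0, 5.0], [254.0, 59.0], [275.0, 124.0], [334.0, 138.0], [377.0, 90.0], [361.0, 22.0]]
1.85 [[303.0, 4.0], [255.0, 52.0], [270.0, 119.0], [328.0, 139.0], [375.0, 96.0], [365.0, 27.0]]
```

View pics/w17c.png

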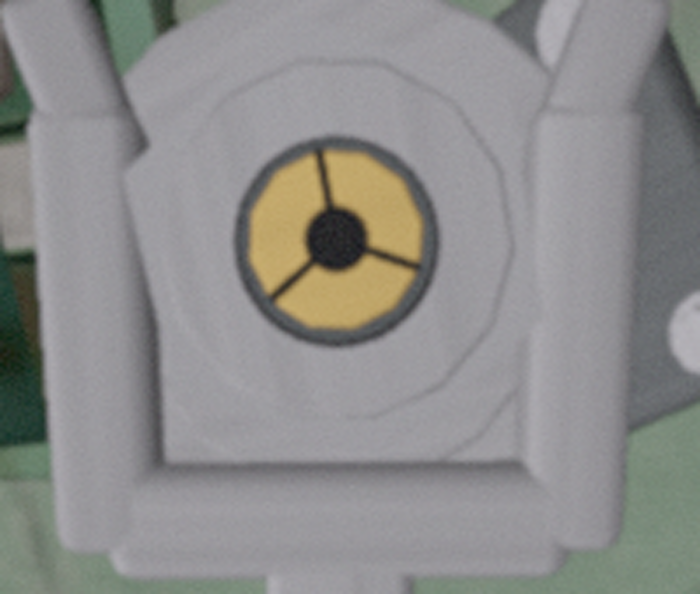

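>>> servo_tool(
  targets=[-0.012,-0.04,0.022,0.0039,-0.0087,-0.0137,0,-0.02,0.01,0,0,0,0,0,0,0,0,0],
)

```text
clock: 21.55
position: [0.5824, 0.0683, 0.1633]
tool_rot: [[0.236, 0.167, 0.957], [-0.522, 0.853, -0.02], [-0.82, -0.495, 0.289]]
force: [2.2, -1.6, -1.1]
width: 0.0177
```

```bash
python3 js.py 58 .0 w18; python3 -c "
from go import *
import pickle
im=pickle.load(open('w18.pkl','rb'))
cv2.imwrite('pics/w18c.png',cv2.resize(im['pixels'][0:180,220:420,::-1],None,fx=3.3,fy=3.3,interpolation=cv2.INTER_CUBIC))
for q in (1.65,1.75,1.85):
  d=np.degrees(q);print(q,[np.round(proj(im,sp(p,pol(.0208,k*60-d,.033)))).tolist() for k in range(6)],'slit',proj(im,sp(p,pol(.009,360-d,.037))),proj(im,sp(p,pol(.0,360-d,.037))))
"
```

```text
clock 21.55 dp/0.1m [-0.009  -0.036   0.0166] |mm| 4.1 rot/pi [ 0.0021 -0.0052 -0.0111] deg 2.24 w 0.0177 F [ 2.2096 -1.5687 -1.0873] q [-0.7986  0.6123  0.3785  2.1058  0.721   0.6225  0.3599]
jaw along h 0.2 lat 0.6 ax 19.9 handle ang 60.22 torque [ 0.133  -0.034   0.5154]
1.65 [[288.0, 12.0], [253.0, 71.0], [282.0, 131.0], [342.0, 137.0], [379.0, 83.0], [354.0, 18.0]] slit [304.2749  46.5912] [316.6201  75.0493]
1.75 [[294.0, 9.0], [254.0, 64.0], [277.0, 127.0], [337.0, 139.0], [378.0, 89.0], [359.0, 23.0]] slit [306.9371  45.3713] [316.6201  75.0493]
1.85 [[301.0, 7.0], [255.0, 58.0], [272.0, 123.0], [331.0, 141.0], [376.0, 96.0], [364.0, 28.0]] slit [309.702   44.4527] [316.6201  75.0493]
```

View pics/w18c.png

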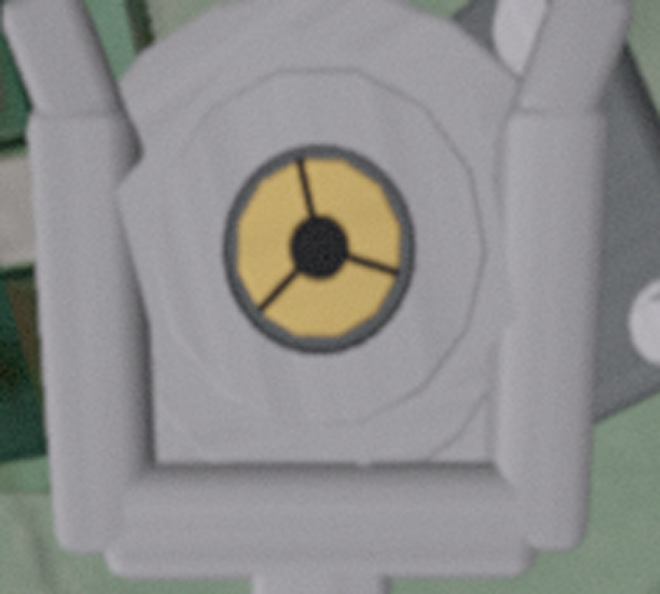

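```bash
python3 arc.py 60 -4.4 3;python3 -c "
from go import *
print(u(S,73)*.6)"
```

```text
[0.006, 0.049, -0.034] [-0.0062, 0.0135, 0.0181]
[0.004, 0.058, -0.036] [-0.0056, 0.0128, 0.02]
[-0.001, 0.058, -0.037] [-0.0056, 0.0128, 0.02]
[0.583  0.0997 0.1006]
```

>>> servo_tool(
  targets=[0.006,0.049,-0.034,-0.0062,0.0135,0.0181,0.004,0.058,-0.036,-0.0056,0.0128,0.02,-0.001,0.058,-0.037,-0.0056,0.0128,0.02,0,0,0,0,0,0],
)

```text
clock: 22.0
position: [0.5841, 0.0864, 0.1521]
tool_rot: [[0.232, -0.062, 0.971], [-0.524, 0.833, 0.178], [-0.82, -0.55, 0.16]]
force: [0.3, 0.8, -2.0]
width: 0.0174
```

```bash
python3 js.py 73 .0; python3 js.py 73 .06
```

```text
clock 22.00 dp/0.1m [-0.0071 -0.019   0.0072] |mm| 2.2 rot/pi [ 0.0006 -0.0024 -0.0039] deg 0.83 w 0.0174 F [ 0.2613  0.7771 -1.9598] q [-0.7716  0.6281  0.302   2.084   0.7461  0.6617  0.5396]
jaw along h 0.9 lat 0.7 ax 20.2 handle ang 73.82 torque [0.9126 0.1788 0.1044]
clock 22.00 dp/0.1m [0.576  0.0807 0.1078] |mm| 59.1 rot/pi [ 0.0006 -0.0024 -0.0039] deg 0.83 w 0.0174 F [ 0.2613  0.7771 -1.9598] q [-0.7716  0.6281  0.302   2.084   0.7461  0.6617  0.5396]
jaw along h 0.9 lat 0.7 ax 20.2 handle ang 73.82 torque [0.9126 0.1788 0.1044]
```

>>> servo_tool(
  targets=[0.07,0.008,0.014,0,0,0,0.08,0.012,0.014,0,0,0,0.09,0.014,0.015,0,0,0,0.1,0.015,0.018,0,0,0,0.1,0.016,0.018,0,0,0,0.1,0.016,0.018,0,0,0,0.1,0.016,0.018,0,0,0,0,0,0,0,0,0],
)

```text
clock: 22.8
position: [0.6542, 0.0957, 0.1651]
tool_rot: [[0.23, -0.055, 0.972], [-0.524, 0.834, 0.172], [-0.82, -0.549, 0.163]]
force: [0.4, 0.0, -1.9]
width: 0.0171
```

```bash
python3 js.py 74 .06 w19;python3 -c "
from go import *
for h in (224.,):
  pass
err((.5355+.01,.2917,.12),downR(.048))
err((.5355+.01,.2917,.12),downR(np.radians(90)))
err((.5355+.01,.2917,.12),downR(np.radians(180)))"
```

```text
clock 22.80 dp/0.1m [-0.1262  0.0096 -0.036 ] |mm| 13.2 rot/pi [-0.001   0.0014  0.0028] deg 0.59 w 0.0171 F [ 0.3534  0.012  -1.9266] q [-0.6955  0.662   0.2687  1.9193  0.6858  0.746   0.6669]
jaw along h 72.7 lat -2.7 ax 19.6 handle ang 73.42 torque [ 0.8105  0.3519 -0.0136]
clock 22.85 dp/0.1m [-1.0777  1.9617 -0.448 ] |mm| 228.3 rot/pi [-0.1071  0.273   0.9315] deg 175.78 w 0.0171 F [ 0.8295 -0.4446 -2.1028] q [-0.696   0.6618  0.2688  1.9209  0.6859  0.7458  0.6662]
clock 22.85 dp/0.1m [-1.0777  1.9617 -0.448 ] |mm| 228.3 rot/pi [ 0.1983 -0.0923 -0.5213] deg 101.75 w 0.0171 F [ 0.8295 -0.4446 -2.1028] q [-0.696   0.6618  0.2688  1.9209  0.6859  0.7458  0.6662]
clock 22.85 dp/0.1m [-1.0777  1.9617 -0.448 ] |mm| 228.3 rot/pi [ 0.1824  0.0666 -0.0386] deg 35.64 w 0.0171 F [ 0.8295 -0.4446 -2.1028] q [-0.696   0.6618  0.2688  1.9209  0.6859  0.7458  0.6662]
```

View pics/w19.png

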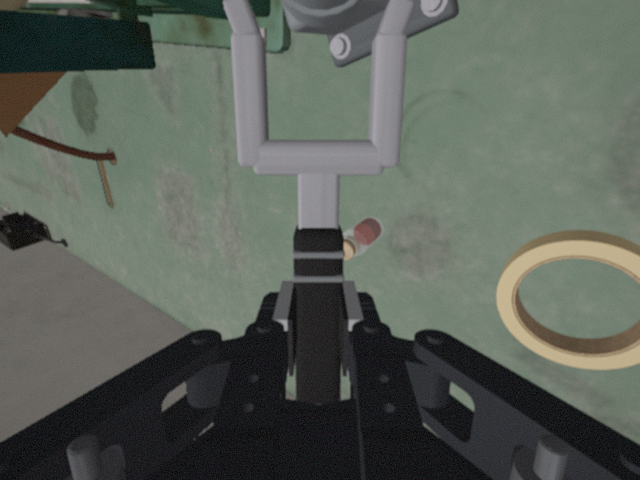

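```bash
python3 -c "
from go import *
err((.53,.22,.25),downR(2.2))"
```

```text
clock 22.85 dp/0.1m [-1.2327  1.2447  0.852 ] |mm| 194.8 rot/pi [ 0.2018 -0.0245 -0.3286] deg 69.55 w 0.0171 F [ 0.8295 -0.4446 -2.1028] q [-0.696   0.6618  0.2688  1.9209  0.6859  0.7458  0.6662]
```

>>> servo_tool(
  targets=[0,0.1,0.35,0,0,0,0,0.2,0.4,0,0,0,-0.1,0.25,0.2,0.02,-0.002,-0.033,-0.2,0.2,0.1,0.024,-0.003,-0.039,-0.2,0.2,0,0.024,-0.003,-0.039,-0.2,0.15,0,0.024,-0.003,-0.039,-0.2,0.1,0,0.024,-0.003,-0.039],
)

```text
clock: 23.55
position: [0.5556, 0.2189, 0.2711]
tool_rot: [[0.011, 0.494, 0.87], [-0.25, 0.843, -0.475], [-0.968, -0.212, 0.133]]
force: [-1.1, 0.0, -2.0]
width: 0.0172
```

```bash
python3 -c "
from go import *
err((.53,.22,.25),downR(2.2))"
```

```text
clock 23.55 dp/0.1m [-0.2556  0.0114 -0.2112] |mm| 33.2 rot/pi [ 0.0801 -0.0136 -0.1351] deg 28.39 w 0.0172 F [-1.1005  0.0214 -2.0499] q [-0.7317  0.4567  0.2085  1.8098  0.1552  1.0104  0.4266]
```

>>> servo_tool(
  targets=[-0.07,0,-0.05,0.022,-0.004,-0.037,-0.07,0,-0.05,0.022,-0.004,-0.037,-0.05,0,-0.05,0.022,-0.004,-0.037,-0.03,0,0,0.008,-0.001,-0.045,0,0,0,0,0,-0.045,0,0,0,0,0,-0.045,0,0,0,0,0,-0.045,0,0,0,0,0,-0.045],
)

```text
clock: 24.35
position: [0.5241, 0.2149, 0.2554]
tool_rot: [[-0.016, 0.999, -0.048], [-0.005, -0.048, -0.999], [-1.0, -0.015, 0.006]]
force: [0.5, 0.2, -2.6]
width: 0.0175
```

```bash
python3 -c "
from go import *
err((.53,.22,.25),downR(.048))"
```

```text
clock 24.35 dp/0.1m [ 0.0593  0.051  -0.0537] |mm| 9.5 rot/pi [-0.0023 -0.0053 -0.4693] deg 84.49 w 0.0175 F [ 0.4642  0.2197 -2.6257] q [-0.7723  0.4075  0.3985  1.9477 -0.2092  0.843  -0.3088]
```

>>> servo_tool(
  targets=[0.01,0.01,0,0,0,-0.046,0.01,0.01,0,0,0,-0.046,0.01,0.02,-0.02,0,0,-0.046,0.01,0.03,-0.05,0,0,-0.046,0.02,0.1,-0.1,0,0,-0.046,0.03,0.15,-0.15,0,0,-0.046,0.03,0.2,-0.2,0,0,-0.046,0.03,0.15,-0.2,0,0,-0.046],
)

```text
clock: 25.15
position: [0.5335, 0.2787, 0.1829]
tool_rot: [[-0.017, 0.318, -0.948], [0.016, -0.948, -0.318], [-1.0, -0.02, 0.011]]
force: [-0.2, 0.4, -1.1]
width: 0.0172
```

```bash
python3 -c "
from go import *
err((.5459,.292,.05),downR(.048))"
```

```text
clock 25.15 dp/0.1m [ 0.1241  0.133  -1.3286] |mm| 134.1 rot/pi [-0.0057 -0.0047 -0.0876] deg 15.83 w 0.0172 F [-0.244   0.4467 -1.0897] q [-0.9916  0.5937  0.6574  1.9566 -0.54    0.7805 -1.2637]
```

>>> servo_tool(
  targets=[0.03,0.03,-0.2,-0.001,-0.001,-0.04,0.03,0.03,-0.25,-0.002,-0.001,-0.03,0.02,0.02,-0.25,-0.001,-0.001,-0.015,0.01,0.01,-0.25,-0.001,-0.001,0,0,0,-0.2,0,0,0,0,0,0,0,0,0,0,0,0,0,0,0],
)

```text
clock: 25.85
position: [0.5353, 0.2902, 0.0595]
tool_rot: [[-0.012, 0.046, -0.999], [-0.002, -0.999, -0.045], [-1.0, 0.002, 0.013]]
force: [-0.3, 0.3, -1.9]
width: 0.0172
```

```bash
python3 -c "
from go import *
err((.5459,.292,.0047),downR(.048))"
```

```text
clock 25.85 dp/0.1m [ 0.1064  0.0181 -0.5482] |mm| 55.9 rot/pi [ 0.0008 -0.004   0.0008] deg 0.74 w 0.0172 F [-0.2521  0.3011 -1.853 ] q [-0.9537  0.7767  0.5801  2.011  -0.7631  0.5958 -1.3671]
```

>>> servo_tool(
  targets=[0.03,0.005,-0.1,0,-0.003,0,0.03,0.005,-0.12,0,-0.002,0,0.02,0,-0.12,0,0,0,0.01,0,-0.1,0,0,0,0,0,-0.04,0,0,0,0,0,0,0,0,0],
)

```text
clock: 26.45
position: [0.5461, 0.2918, 0.0102]
tool_rot: [[0.007, 0.046, -0.999], [-0.0, -0.999, -0.046], [-1.0, 0.0, -0.007]]
force: [0.5, 0.0, -1.9]
width: 0.0174
```

```bash
python3 -c "
from go import *
err((.5459,.292,.0047),downR(.048))"
```

```text
clock 26.45 dp/0.1m [-0.0021  0.0019 -0.0549] |mm| 5.5 rot/pi [0.     0.0024 0.0008] deg 0.45 w 0.0174 F [ 0.513   0.0496 -1.8901] q [-0.8989  0.84    0.4969  2.0125 -0.8348  0.4938 -1.3079]
```

>>> servo_tool(
  targets=[0,0,-0.03,0,0.002,0.001,0,0,-0.02,0,0,0,0,0,0,0,0,0],
)

```text
clock: 26.75
position: [0.5464, 0.2917, 0.0051]
tool_rot: [[0.001, 0.049, -0.999], [0.0, -0.999, -0.049], [-1.0, -0.0, -0.001]]
force: [0.4, -0.6, -1.6]
width: 0.0174
```

```bash
python3 -c "
from go import *
err((.5459,.292,.0047),downR(.048))"
```

```text
clock 26.75 dp/0.1m [-0.0051  0.0034 -0.0041] |mm| 0.7 rot/pi [-0.      0.0003 -0.0002] deg 0.06 w 0.0174 F [ 0.4005 -0.556  -1.6347] q [-0.8918  0.848   0.4899  2.0083 -0.8367  0.4948 -1.3021]
```

Within half a millimetre of the pick-up height; release and rise.

>>> servo_tool(
  targets=[0,0,-0.005,0,0,0,0,0,0,0,0,0,0,0,0,0,0,0,0,0,0,0,0,0,0,0,0,0,0,0,0,0,0,0,0,0],
  grip=-1,
)

```text
clock: 27.35
position: [0.5476, 0.2922, 0.0063]
tool_rot: [[0.004, 0.049, -0.999], [0.002, -0.999, -0.049], [-1.0, -0.001, -0.004]]
force: [0.3, -0.1, -0.8]
width: 0.0856
```

>>> servo_tool(
  targets=[0,0,0.1,0,0,0,0,0,0.2,0,0,0,0,0,0.4,0,0,0,-0.1,-0.1,0.4,0,0,0,-0.1,-0.1,0.4,0,0,0,-0.1,-0.1,0.4,0,0,0,0,0,0,0,0,0,0,0,0,0,0,0],
)

```text
clock: 28.15
position: [0.5154, 0.2595, 0.2064]
tool_rot: [[0.002, 0.047, -0.999], [0.002, -0.999, -0.047], [-1.0, -0.002, -0.003]]
force: [-0.7, -0.1, -0.3]
width: 0.0854
```

```bash
python3 -c "
from go import *
import pickle
s=bot.get_state();print(s['position'],s['width'],s['force'],s['clock'])
im=bot.get_image('wrist');save(im,'w20')
t=bot.get_image('top');save(t,'t20')
for n in ('nut_spanner','jaw'):
  print(n,[(onz(i,bot.spot_point(n,i)[0]['uv'],.009)) for i in (t,im) if bot.spot_point(n,i)])
for n in ('loupe','collet','thin_spanner'):
  r=bot.spot_point(n,t);print(n,onz(t,r[0]['uv'],0) if r else None)
x0,y0=290,190
cv2.imwrite('pics/t20c.png',cv2.resize(t['pixels'][190:290,290:390,::-1],None,fx=6,fy=6,interpolation=cv2.INTER_CUBIC))
v=proj(im,sp(p,(0,0,0)));print(v,'ptr if 1.85',proj(im,sp(p,pol(.03,134,.006))),'pin',proj(im,sp(p,pol(.03,122.5,.007))))
x0,y0=int(v[0])-60,int(v[1])-60;x0=max(0,min(x0,520));y0=max(0,min(y0,370));print(x0,y0)
cv2.imwrite('pics/w20c.png',cv2.resize(im['pixels'][y0:y0+110,x0:x0+120,::-1],None,fx=5,fy=5,interpolation=cv2.INTER_CUBIC))
"
```

```text
[0.5154 0.2595 0.2064] 0.08544526384172228 [-0.6932 -0.1132 -0.2683] 28.15
nut_spanner [array([0.5306, 0.2912, 0.009 ]), array([0.5362, 0.2916, 0.009 ])]
jaw [array([0.6302, 0.2912, 0.009 ])]
loupe [0.405  0.0866 0.    ]
collet [0.3919 0.0129 0.    ]
thin_spanner [ 0.3933 -0.1921  0.    ]
[607.0049 277.9655] ptr if 1.85 [564.1669 256.8842] pin [571.5075 252.087 ]
520 217
```

View pics/w20.png

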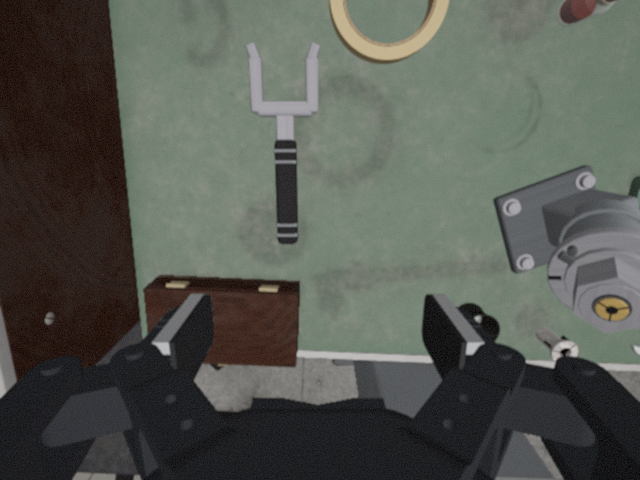

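View pics/w20c.png

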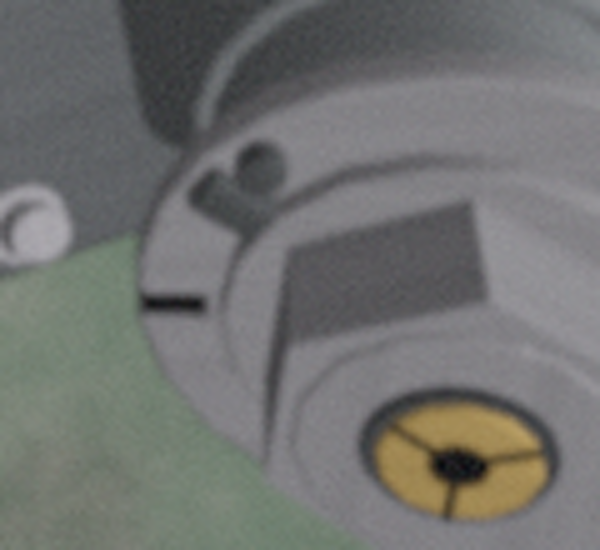

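View pics/t20c.png

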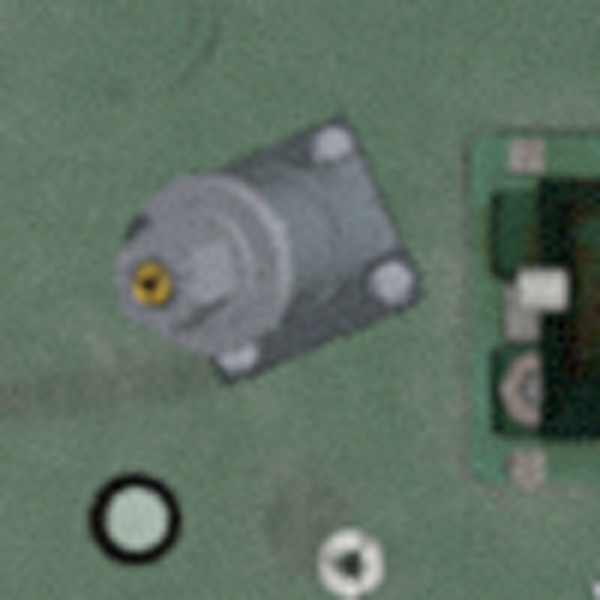

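The pointer, at about (228,205) in the crop, touches the stop pin at (258,165), past the black line at (175,303). The spanner lies flat at its original place. The loupe and collet show at the same pixels as before. I'm handing in.

```bash
python3 -c "
from h import *
bot.finish_job();print(bot.get_state()['clock'])"
```

```text
the job is handed in; nothing more can be done
the job is handed in; nothing more can be done
```

The collet is closed: I turned the nut by hand to the black line, pulled it home with the wide-jawed spanner, and laid the spanner back down. I handed the job in at about 28 s of the 72 s allowed; no verdict is reported.

- **By hand:** I gripped the nut along its axis and turned it from about 0.24 rad to 1.15 rad. The wrist picture showed the pointer over the black line.
- **With the spanner:** I slid the jaw onto the flats and pulled about 54° round the axis. The nut stopped turning at about 1.85 rad, judged from its corner and the slits in the brass collet. The spanner was still pushing with about 3 N at the wrist.
- **Spanner put back:** It lies flat about where it started, well clear of the fixture. Its height was not measured directly: the tool came down within 0.5 mm of where it picked the spanner up, and the fingers opened with no force jump.
- **Final picture:** The pointer rests against the stop pin. The loupe and collet show at the same pixels as at the start. For the thin spanner I had only the detector's reading, 9 mm from the first. Its readings for the unmoved loupe and collet also drift, by 6 to 13 mm, so I put that down to noise.

The spanner had more play than I worked out, about 12° to 14° against 8°. I put that down to give in the rubber grip and small pose errors. It did not affect the result.

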